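# Hang the lidded pail on the weighing hook

## Task

Weigh the lidded metal pail: with the pail left standing where it is, lift its folded wire handle upright, then hang the pail by that handle on both prongs of the weighing stand's hook. Ease the weight on gently, neither dropping it on the hook nor pressing the hook down, and leave the pail hanging free, level and still. Leave the other things on the bench where they are.

Things in the scene. Friction and masses are not known exactly. Their poses are not given: they have to be found in the camera images.
- pail: Lidded round metal pail, 124 mm across at its lid and 90 mm tall, 0.3 to 0.65 kg with its handle, closed. Origin: centre of its underside, on the bench; z up. Its wire handle (bail) turns on two ears at y = +68 and -68 mm, 84 mm above the underside, and lies folded out over its -x side, which faces roughly towards the robot.
- bail (a joint): Turn of the pail's wire handle in its ears (rad): 0 folded (it lies on its stop, pointing to the pail's -x and 0.35 rad above level), 1.22 straight up, 1.47 leaning on the far stop. It turns with slight rubbing, falls to the folded stop if let go short of upright, and stays up when let go within about 0.1 rad of upright or past it.
- bail_bar (a point): Middle of the handle's straight top bar, a round wire 9 mm thick, straight for 108 mm along the pail's y; 110 mm from the turning axis. Folded, it lies 41 mm out from the lid's edge, 122 mm above the bench, with free space below it; upright, it is 194 mm above the pail's underside and 104 mm above the lid.
- bail_hinge (a point): Point midway between the two ears on the handle's turning axis, 84 mm above the pail's underside.
- stand: Weighing stand fixed to the bench: 150 x 100 x 12 mm base plate, 25 mm square post 342 mm tall, middle at x = 165 mm; on the post a grey scale head (front face x = 130 mm) with a hook of two parallel prongs of 8 mm rod at y = +38 and -38 mm, pointing to -x, roughly towards the robot. Origin: on the bench straight below the middle of the hook's seat; z up.
- seat_foot (a point): Same point as the stand's origin, below the seat. The seat is the prongs' flat part, x = -12 to +12 mm. Its surface is 222 to 272 mm above the bench: the head's clamped height is unknown and not measured, so find it by sight or feel. The hook is sprung and delicate: it sinks 0.4 mm per newton, 6 mm at most, and must never feel more than 11 N.
- tip_foot (a point): Point on the bench below the prongs' upturned tips, 30 mm in front (-x) of the seat's middle. The tips end 18 mm above the seat surface; behind the seat the prongs slope up 19 mm to a cross rod at x = 70 mm. The handle's bar comes in from the front over the tips, the pail's lid passing below the prongs.
- bowl: Small white bowl, 76 mm across, 35 mm tall, a bystander; origin at its underside.
- offcut: Wood offcut 85 x 45 x 20 mm, a bystander; origin at its underside.
- jar: Glass jar 54 mm across, 70 mm tall, a bystander; origin at its underside.
- bottle: White plastic bottle 66 mm across, 160 mm tall, a bystander; origin at its underside.
- tub: Open black tub 140 x 100 x 55 mm, a bystander; origin at its underside.
- brush: Hand brush lying on the bench, a bystander.
- scoop: Long spoon lying on the bench, a bystander.
Not all that is in view belongs to the job. What is shaped like the pail but yellow is not meant.

How it is judged:
On the way, in this order (a step that is already met when the one before it is completed fails the run):
1. the handle is lifted to within about 15 degrees of upright while the pail stands within 40 mm of where it was (value of joint bail above 0.97 rad and distance of pail from where it was at the start of the episode below 0.04 m and angle between pail's own z axis and vertical below 0.12 rad), for 0.2 s.
2. the hook carries the pail clear of the bench (contact force between pail and stand above 2.5 N and height (world z) of pail above 0.02 m), for 0.2 s.
At the end, for the whole second after the job is handed in: The pail hangs by its handle from the hook's two prongs, its underside more than 20 mm above the bench and the hook carrying more than 2.5 N; the middle of the handle's bar is within 20 mm (along the prongs) and 18 mm (across) of the middle of the seat; the pail is level within 0.12 rad and at rest (all of step 2 and x of bail_bar in the frame of stand between -0.02 and 0.02 m and y of bail_bar in the frame of stand between -0.018 and 0.018 m and angle between pail's own z axis and vertical below 0.12 rad and linear speed of pail below 0.03 m/s and angular speed of pail below 0.3 rad/s); the robot touches nothing.
It fails at once if the pail is dropped: it moves faster than 0.25 m/s with no finger touching it (linear speed of pail above 0.25 m/s and contact force between the fingers and pail below 0.2 N).
It fails at once if the hook is pressed or struck by the pail or its handle with more than 11 N (contact force between pail and stand above 11 N).
It fails at once if a bystander is moved by more than 30 mm (distance of any of bowl, offcut, jar, bottle, tub, brush, scoop from where it was at the start of the episode above 0.03 m).
It also fails if it takes over 72 s, if anything falls off the work surface, if the arm or the gripper's body presses on something with over 40 N, if the wrist force passes 120 N, or if a joint passes its speed limit or range.

## Robot

A 6-joint arm with a two-finger parallel gripper is mounted at the origin on the work surface. World frame = base frame: x ahead of the robot, y to its left, z up, the work surface at z = 0. Lengths are in m, angles in rad, forces in N, time in s.
With the tool pointing down it reaches from about 0.35 to 0.8 m from the base axis. Payload 7.3 kg.
Tool frame: the origin (TCP) lies between the finger pads; the fingertips stand 25 mm ahead of it and the grasp point (between the pads) lies 6 mm ahead of it; x points along the fingers, z is the direction in which the jaws open and shut, and the axes are right-handed (so a half turn about x gives the same grasp; the last joint's range is limited). The gripper opens to 85 mm and grips with 20 to 120 N. Pads are 22 mm wide; open, the fingers measure 114 mm over their backs; the gripper's body (76 mm by 85 mm) begins 54 mm behind the grasp point. The pads swing forward as they close: fully open they stand 13 mm farther back than shut.
Start: joints at [-1.321, 0.342, 1.524, -0, 1.275, -0.146], TCP at [0.202, -0.484, 0.256] pointing down, gripper open.
Joint ranges: [-2.53, 2.53], [-0.77, 2.02], [0.04, 2.7], [-1, 4.14], [0.28, 2.66], [-3.11, 3.11]. Speed limits (rad/s): [2.57, 2.57, 3.14, 3.14, 3.14, 3.14].

## Interface

Orientations are given as a rotation vector (axis times angle).
In Python, from plant import * gives the robot as it stands.
- The arm moves only by the tool play_rows, never from a script. Its argument "motion" is a list of rows, each a list of 2 entries, a list of its own where there are three numbers: the shift along the tool's x, y, z scaled (see below), then the turn, a rotation vector about the tool's x, y, z scaled (see below). In form: [[[x, y, z], [rx, ry, rz]], ...]. A call has 1 to 12 rows; each row shifts and turns the commanded pose from where the row before left it, along the tool's axes as they then stand; what a row does not reach is not made up. The controller multiplies each number of a shift by 30 cm and each number of a turn by pi rad. A row lasts 1/10 s, in which the tool goes at most 50 mm and 8.59 degrees, less where a joint would pass 70% of its speed; a pose out of reach is approached as far as the arm can. A call with a number of a shift or a turn outside -1 to 1 is refused whole. A call with a gripper value outside its range is refused whole. "grip" is the opening, from -1 (shut) to 1 (fully open), so that 0 is half open, set as the call begins (left out, the last holds). The fingers move at their own pace and stop on an object; the grip force is fixed at half the most. Time passes only in rows, so rows that do not move let the fingers close. It gives the time, the measured TCP pose, the force and the opening at its end, in the units of the state.
- get_obs(): the state, without advancing time (a new reading comes with each control period).
- grab_frame(name): name is "scene" or "side" or "wrist"; returns a dict with "pixels" (480x640x3 uint8, red, green, blue), "fx", "fy", "cx", "cy" (pixels), "cam_to_world" (4x4, takes a point from camera to world coordinates). Camera axes: x right, y up, looking along -z (the intrinsics and any distortion apply to the point x, -y, -z); pixel columns grow to the right and rows downward; lengths in m; the calibration is good to about 2 mm. A picture is of the moment at which its call begins. There is no depth.
- hand_in(): hands the job in, once; it reports no verdict.
Trained networks look in a picture, given as the dict that the camera call returned (one of the last four; its "shot" number tells which), for a name from the list of things; names that differ only in an ending like _2 or _b are one class to them, and where a whole thing is asked for, a point or a joint stands for the part that bears it (a point fixed in the world has none). Each returns a list of dicts, best first, with "confidence" (0 to 1); they miss things now and then, are a little off and sometimes report something else, mostly with a low value. They report only what shows in the picture. A call takes as long as a camera call. They do not tell look-alikes from the thing itself.
- search_frame(picture, name): "location" ([column, row] in pixels, amid what is visible of it).
The state is a dict: "time": time; "qpos": joint angles; "joint_vel": joint speeds; "tau": joint torques, N m; "tool_pos": TCP position; "eef_rot": TCP orientation; "wrist_force": force on the tool from outside, world axes, zero at the start; "ft_torque": the same for the moment, N m; "finger_gap": opening from 0.0 (shut) to 1.0 (fully open).
Only numpy, scipy, OpenCV 4.12 (cv2) and the standard library are available. Lean on these libraries where they do the work, as an engineer would, in place of code of your own. Each camera call takes 0.05 s, during which the arm holds its last target.

## Working session

There is one attempt and no reset: what is moved stays moved. The work goes in short steps, Python scripts to look and compute and a tool call to move; the robot and the scene stay as the last step left them, time stands still between calls to the robot, and variables do not carry over. Pictures are saved under pics/ and viewed, and the job is handed in when it is done.

Besides the shell and the picture viewer there is one more tool, called after "Call:" as name(argument=value, ...) on one line, values as JSON. play_rows: Moves the arm, as the interface text tells. Its arguments: {"type":"object","properties":{"motion":{"type":"array"},"grip":{"type":"number"}},"required":["motion"]}

```bash
mkdir -p pics; ls; cat > h.py <<'E'
from plant import *
import numpy as np, cv2
from scipy.spatial.transform import Rotation as R
def save(p,n,crop=None,s=1):
    im=p["pixels"][:,:,::-1]
    if crop: im=im[crop[1]:crop[3],crop[0]:crop[2]]
    if s!=1: im=cv2.resize(im,None,fx=s,fy=s,interpolation=cv2.INTER_CUBIC)
    cv2.imwrite("pics/"+n+".png",im)
def proj(p,X):
    T=np.linalg.inv(np.array(p["cam_to_world"])); X=np.atleast_2d(X)
    c=X@T[:3,:3].T+T[:3,3]
    return np.c_[p["fx"]*c[:,0]/-c[:,2]+p["cx"],p["fy"]*-c[:,1]/-c[:,2]+p["cy"]]
def ray(p,u,v):
    T=np.array(p["cam_to_world"]); d=np.array([(u-p["cx"])/p["fx"],-(v-p["cy"])/p["fy"],-1])
    d=T[:3,:3]@d; return T[:3,3],d/np.linalg.norm(d)
def atz(p,u,v,z):
    o,d=ray(p,u,v); return o+d*(z-o[2])/d[2]
E
python3 - <<'E'
from h import *
for n in ["scene","side","wrist"]:
    p=grab_frame(n); save(p,n+"0"); print(n,{k:v for k,v in p.items() if k!="pixels"})
    for t in ["pail","bail_bar","stand","bowl","jar","bottle","tub","offcut","brush","scoop"]:
        print(t,[(np.round(d["location"]).tolist(),round(d["confidence"],2)) for d in search_frame(p,t)][:3])
print(get_obs())
E
```

```text
pics
scene {'fx': 507.85641133356745, 'fy': 507.85641133356745, 'cx': 319.2055698189421, 'cy': 249.4943010722694, 'cam_to_world': array([[-0.86721056, -0.40300874,  0.2924548 ,  0.87923861],
       [ 0.49778414, -0.68688458,  0.52952858,  0.69795083],
       [-0.01252196,  0.60479214,  0.79628492,  1.13002974],
       [ 0.        ,  0.        ,  0.        ,  1.        ]]), 'shot': 1}
pail [([372.0, 333.0], 0.93), ([307.0, 398.0], 0.91), ([476.0, 303.0], 0.7)]
bail_bar [([404.0, 297.0], 0.81), ([448.0, 268.0], 0.74), ([260.0, 399.0], 0.67)]
stand [([204.0, 216.0], 0.88)]
bowl [([319.0, 269.0], 0.63)]
jar [([226.0, 299.0], 0.8)]
bottle [([382.0, 442.0], 0.56)]
tub []
offcut [([273.0, 284.0], 0.77)]
brush [([271.0, 160.0], 0.79)]
scoop [([446.0, 400.0], 0.7)]
side {'fx': 485.6204943816179, 'fy': 485.6204943816179, 'cx': 319.1635587393125, 'cy': 234.01669263986747, 'cam_to_world': array([[-0.80002011,  0.42070178, -0.42775907, -0.07400113],
       [-0.5997176 , -0.53992792,  0.59060701,  0.76001713],
       [ 0.01751036,  0.72903214,  0.68425546,  0.98184079],
       [ 0.        ,  0.   
[... 967 characters left out ...]
]
offcut []
brush [([362.0, 28.0], 0.91)]
scoop []
{'time': 1.65, 'qpos': array([-1.32101918e+00,  3.42006082e-01,  1.52412289e+00, -1.29583997e-05,
        1.27540744e+00, -1.45987691e-01]), 'joint_vel': array([ 0.000447  ,  0.00129217,  0.00047225, -0.00020175,  0.00181263,
       -0.00173092]), 'tau': array([ 6.19490420e-04, -4.33554733e+01, -2.46268380e+01, -1.69082045e-05,
        4.72241172e-04, -2.90924788e-05]), 'tool_pos': array([ 0.20241896, -0.48441253,  0.25631034]), 'eef_rot': array([ 0.912877  ,  1.37079696, -0.91295417]), 'wrist_force': array([ 0.44339119,  0.46036274, -0.64997998]), 'ft_torque': array([ 0.00669298,  0.0356787 , -0.00634845]), 'finger_gap': 0.9994673558245855}
```

View pics/scene0.png

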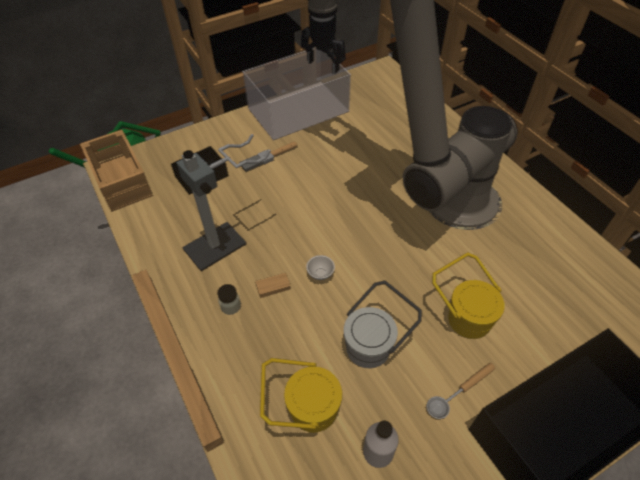

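View pics/side0.png

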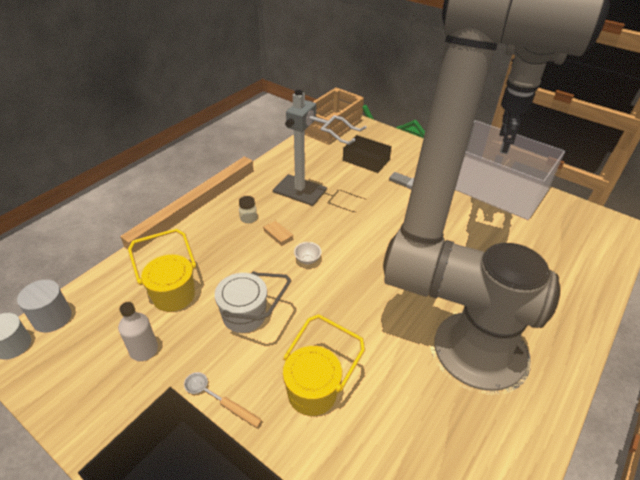

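The candidates are the grey metal pail at scene (372,333) / side (243,300), a yellow one at scene (476,305) and another yellow at scene (312,398). Only the grey one fits the description. I'll confirm it with crops of the pail and hook.

```bash
python3 - <<'E'
import cv2
a=cv2.imread('pics/scene0.png');b=cv2.imread('pics/side0.png')
def c(im,x0,y0,x1,y1,s,n): cv2.imwrite('pics/'+n+'.png',cv2.resize(im[y0:y1,x0:x1],None,fx=s,fy=s,interpolation=cv2.INTER_CUBIC))
c(a,330,265,450,375,5,'c1');c(b,200,255,320,345,6,'c2')
c(a,160,125,310,275,4,'c3');c(b,260,85,400,225,4,'c4')
E
```

```text
(no output)
```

View pics/c1.png

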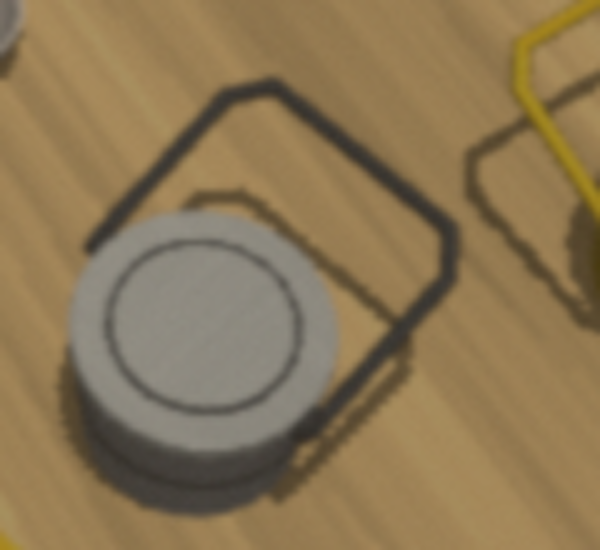

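View pics/c2.png

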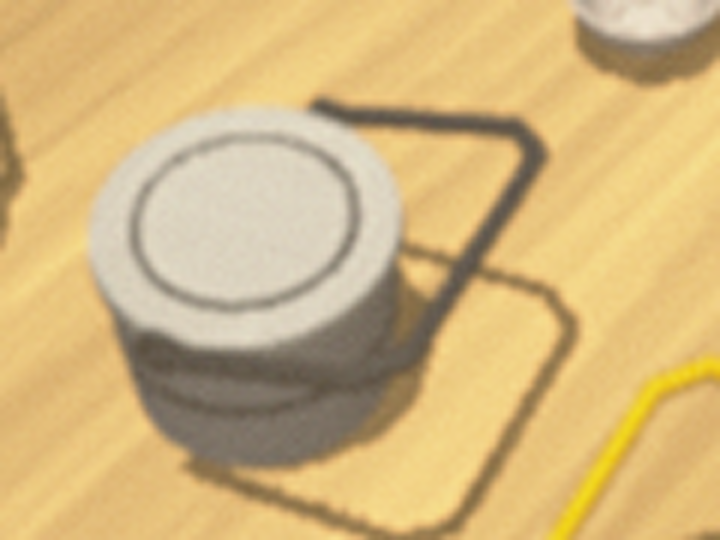

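View pics/c3.png

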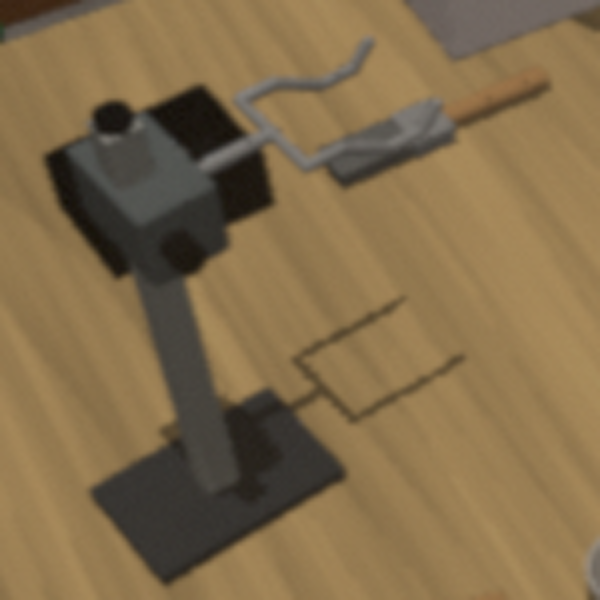

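View pics/c4.png

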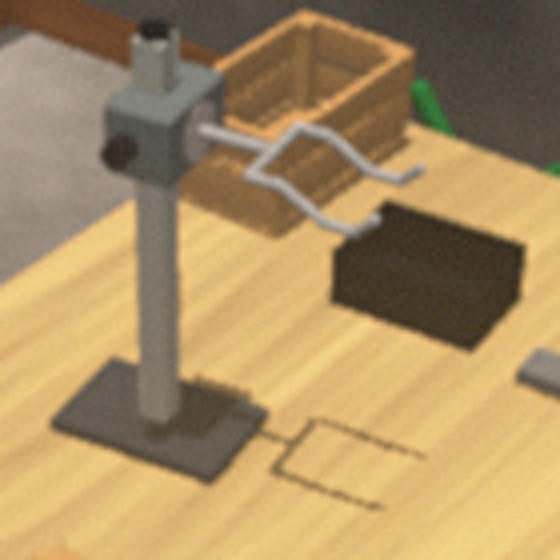

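```bash
cat > fit.py <<'E'
from h import *
from scipy.optimize import least_squares
from types import SimpleNamespace
SC={'fx': 507.85641133356745, 'fy': 507.85641133356745, 'cx': 319.2055698189421, 'cy': 249.4943010722694, 'cam_to_world': np.array([[-0.86721056, -0.40300874,  0.2924548 ,  0.87923861],[ 0.49778414, -0.68688458,  0.52952858,  0.69795083],[-0.01252196,  0.60479214,  0.79628492,  1.13002974],[0,0,0,1]])}
SI={'fx': 485.6204943816179, 'fy': 485.6204943816179, 'cx': 319.1635587393125, 'cy': 234.01669263986747, 'cam_to_world':np.array([[-0.80002011,  0.42070178, -0.42775907, -0.07400113],[-0.5997176 , -0.53992792,  0.59060701,  0.76001713],[ 0.01751036,  0.72903214,  0.68425546,  0.98184079],[0,0,0,1]])}
E
python3 - <<'E'
from fit import *
A=lambda l,x,y,s:np.array(l)/s-0.5+0.5/s+[x,y]
c,s=np.cos(.35),np.sin(.35)
bx,bz=-.110*c,.084+.110*s
mod=np.array([[bx,.054,bz],[bx,-.054,bz],[0,0,.09]])
def W(m,x,y,a): 
    r=np.array([[np.cos(a),-np.sin(a),0],[np.sin(a),np.cos(a),0],[0,0,1]]); return m@r.T+[x,y,0]
sc=A([(273,88),(452,228),(203,330)],330,265,5); si=A([(543,148),(425,350),(246,227)],200,255,6)
def f(p): return np.r_[(proj(SC,W(mod,*p))-sc).ravel(),(proj(SI,W(mod,*p))-si).ravel()]
best=min((least_squares(f,[.45,.2,a]) for a in (0,1.5,3,-1.5)),key=lambda r:r.cost)
print("pail",best.x,best.fun.round(1)); print(W(mod,*best.x))
# stand
bt=lambda z:np.array([[-.03,.038,z+.016],[-.03,-.038,z+.016],[.07,.038,z+.015],[.07,-.038,z+.015]])
sc=A([(370,42),(442,105),(240,98),(305,165)],160,125,4)
si=A([(420,170),(378,218),(303,127),(250,175)],260,85,4)
for fl in (0,1):
    s1=sc[[1,0,3,2]] if fl else sc
    s2=si[[1,0,3,2]] if fl else si
    def g(p): return np.r_[(proj(SC,W(bt(p[3]),*p[:3]))-s1).ravel(),(proj(SI,W(bt(p[3]),*p[:3]))-s2).ravel()]
    for a in (0,1.5,3,-1.5):
        b=least_squares(g,[.5,-.1,a,.25])
        if b.cost<200: print("stand",fl,b.x,b.cost,b.fun.round(1)); pp=b.x
base=A([(95,490),(270,390),(345,470),(165,582)],160,125,4)
print([atz(SC,u,v,.012).round(3).tolist() for u,v in base])
print(atz(SC,*base.mean(0),.012), W(np.array([[.165,0,.012],[0,0,.24]]),*pp[:3]))
E
```

```text
pail [0.50079523 0.2841783  0.6057041 ] [ 33.6  17.7 -45.7 -26.8   8.3   3.2 -10.8  31.2  13.3 -38.7  -2.6   6.3]
[[0.38510226 0.2697412  0.12171876]
 [0.44659109 0.18095425 0.12171876]
 [0.50079523 0.2841783  0.09      ]]
stand 1 [ 0.55094664 -0.23685731  0.11233948  0.26075476] 7.107177840194945 [-0.5 -1.3  1.3 -1.6 -1.   0.9 -0.3  0.6 -0.6  0.2  1.5 -0.4 -0.8  0.8
 -0.7  1. ]
stand 1 [ 0.55094664 -0.23685731  0.11233956  0.26075476] 7.107177840198965 [-0.5 -1.3  1.3 -1.6 -1.   0.9 -0.3  0.6 -0.6  0.2  1.5 -0.4 -0.8  0.8
 -0.7  1. ]
stand 1 [ 0.55094664 -0.23685731  0.11233952  0.26075476] 7.107177840194465 [-0.5 -1.3  1.3 -1.6 -1.   0.9 -0.3  0.6 -0.6  0.2  1.5 -0.4 -0.8  0.8
 -0.7  1. ]
stand 1 [ 0.55094664 -0.23685731  0.1123394   0.26075476] 7.107177840208371 [-0.5 -1.3  1.3 -1.6 -1.   0.9 -0.3  0.6 -0.6  0.2  1.5 -0.4 -0.8  0.8
 -0.7  1. ]
[[0.791, -0.244, 0.012], [0.649, -0.266, 0.012], [0.633, -0.172, 0.012], [0.778, -0.146, 0.012]]
[ 0.71395741 -0.2062222   0.012     ] [[ 0.71490658 -0.21836027  0.012     ]
 [ 0.55094664 -0.23685731  0.24      ]]
```

```bash
python3 - <<'E'
from fit import *
A=lambda l,x,y,s:np.array(l)/s-0.5+0.5/s+[x,y]
c,s=np.cos(.35),np.sin(.35)
bx,bz=-.110*c,.084+.110*s
mod=np.array([[bx,-.054,bz],[bx,.054,bz],[0,0,.09]])
def W(m,x,y,a): 
    r=np.array([[np.cos(a),-np.sin(a),0],[np.sin(a),np.cos(a),0],[0,0,1]]); return m@r.T+[x,y,0]
sc=A([(273,88),(452,228),(203,330)],330,265,5); si=A([(543,148),(425,350),(246,227)],200,255,6)
def f(p): return np.r_[(proj(SC,W(mod,*p))-sc).ravel(),(proj(SI,W(mod,*p))-si).ravel()]
best=min((least_squares(f,[.45,.2,a]) for a in (0,1.5,3,-1.5)),key=lambda r:r.cost)
print("pail",best.x,best.fun.round(1)); print(W(mod,*best.x))
bt=lambda z,b:np.array([[-.03,-.038,z+.016],[-.03,.038,z+.016],[.07,-.038,z+.015],[.07,.038,z+.015],
 [b+.075,-.05,.012],[b-.075,-.05,.012],[b-.075,.05,.012],[b+.075,.05,.012]])
sc=A([(370,42),(442,105),(240,98),(305,165),(95,490),(270,390),(345,470),(165,582)],160,125,4)
si=A([(420,170),(378,218),(303,127),(250,175),(112,360),(268,408),(212,475),(53,420)],260,85,4)
def g(p): return np.r_[(proj(SC,W(bt(p[3],p[4]),*p[:3]))-sc).ravel(),(proj(SI,W(bt(p[3],p[4]),*p[:3]))-si).ravel()]
b=least_squares(g,[.5,-.2,.1,.25,.16],loss='soft_l1')
print("stand",b.x,b.cost);print(g(b.x).reshape(-1,2).round(1))
m=lambda p:np.array([[-.03,-.038,p[3]+.016],[.165,0,.342]])
print(proj(SC,W(m(b.x),*b.x[:3])),proj(SI,W(m(b.x),*b.x[:3])))
E
```

```text
pail [0.50997251 0.26641402 0.26827989] [-0.8 -0.9 -0.4 -1.3  0.7 -1.  -0.9  0.7 -1.3  1.3 -0.2 -0.2]
[[0.4246518  0.18695541 0.12171876]
 [0.39602388 0.29109206 0.12171876]
 [0.50997251 0.26641402 0.09      ]]
stand [ 0.55088072 -0.23586637  0.15770628  0.26268974  0.16341355] 11.482526523909208
[[ 0.6 -2. ]
 [-0.1 -2.3]
 [-0.2  1.2]
 [ 0.4  0.9]
 [-1.5 -0.4]
 [ 0.2 -1.5]
 [ 0.8 -0.5]
 [-0.5 -0.7]
 [ 1.  -1.2]
 [ 0.  -0.3]
 [-1.9  0.8]
 [-1.   1.1]
 [-0.4 -0.9]
 [ 0.4  0.5]
 [-0.2  0.9]
 [-1.4  0.2]]
[[252.70291437 133.0989877 ]
 [188.08196075 155.66650519]] [[365.6181231  125.91839478]
 [297.62298363  93.95687228]]
```

```bash
cat >> h.py <<'E'
def cur():
    o=get_obs(); return np.array(o["tool_pos"]),R.from_rotvec(o["eef_rot"]),o
def Rt(yaw,tilt,flip=False):
    """tool x: down tilted forward by tilt towards heading yaw; z: jaw dir"""
    h=np.array([np.cos(yaw),np.sin(yaw),0]); up=np.array([0,0,1.])
    x=-np.cos(tilt)*up+np.sin(tilt)*h; z=np.cos(tilt)*h+np.sin(tilt)*up
    if flip: z=-z
    return R.from_matrix(np.c_[x,np.cross(z,x),z])
def rows(p0,r0,pts,dec=3):
    """pts: list of (pos,R); prints per-row entries (quantised, error fed back)"""
    out=[]
    for p,r in pts:
        s=np.round(r0.inv().apply(p-p0)/.3,dec)+0; 
        p0=p0+r0.apply(s*.3)
        t=np.round((r0.inv()*r).as_rotvec()/np.pi,dec)+0; r0=r0*R.from_rotvec(t*np.pi)
        out.append([s.tolist(),t.tolist()])
    return out
def show(rw,n=12):
    for i in range(0,len(rw),n): print(str(rw[i:i+n]).replace(" ","")); print()
def lin(p0,r0,p1,r1,n,smooth=True):
    from scipy.spatial.transform import Slerp
    S=Slerp([0,1],R.concatenate([r0,r1])); o=[]
    for i in range(1,n+1):
        u=i/n
        if smooth: u=u*u*(3-2*u)
        o.append((p0+(p1-p0)*u,S(u)))
    return o
E
python3 - <<'E'
from h import *
from fit import SC,SI
p,r,o=cur(); print(p,r.as_matrix().round(3))
for n,uv,z in [("yel near",(476,300),.09),("yel far",(313,395),.09),("bowl",(319,269),.03),("jar",(226,295),.06),("scoop",(446,400),.01),("bottle",(382,432),.15)]: print(n,atz(SC,*uv,z).round(3))
for f in (0,1): print(f,np.degrees((r.inv()*Rt(.268,0,f)).as_rotvec()).round(1),np.degrees((r.inv()*Rt(.155,0,f)).as_rotvec()).round(1))
# yellow near bail: corner estimates scene px (438,277),(466,258),(485,258)
E
```

```text
[ 0.20241896 -0.48441253  0.25631034] [[ 0.     0.923  0.386]
 [-0.     0.386 -0.923]
 [-1.    -0.     0.   ]]
yel near [0.25  0.326 0.09 ]
yel far [0.701 0.334 0.09 ]
bowl [0.508 0.022 0.03 ]
jar [ 0.757 -0.008  0.06 ]
scoop [0.433 0.467 0.01 ]
bottle [0.633 0.484 0.15 ]
0 [-82.7   0.    0. ] [-76.2   0.    0. ]
1 [97.3  0.  -0. ] [103.8   0.   -0. ]
```

```bash
python3 - <<'E'
import cv2
a=cv2.imread('pics/side0.png')
cv2.imwrite('pics/c5.png',cv2.resize(a[240:430,190:390],None,fx=3.5,fy=3.1,interpolation=cv2.INTER_CUBIC))
E
```

```text
(no output)
```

View pics/c5.png

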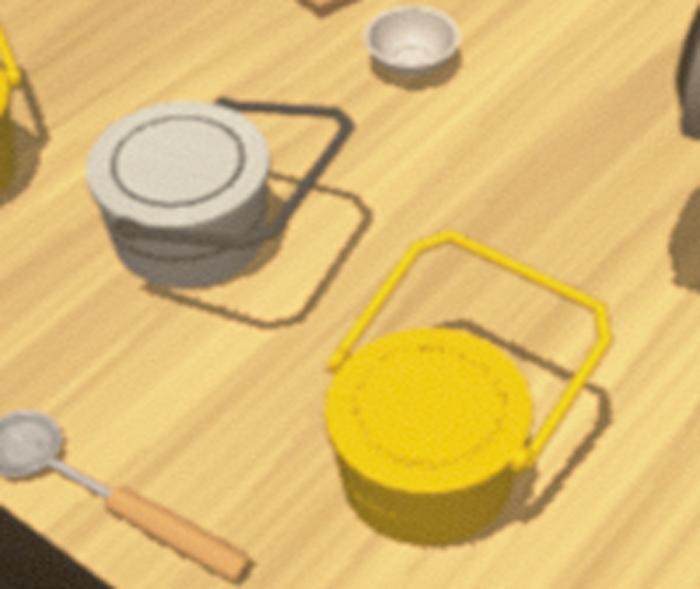

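```bash
python3 - <<'E'
from h import *
p,r,o=cur()
B=np.array([.410,.239,.122]); rt=Rt(.268,.75)
pre=B-.09*rt.apply([1,0,0]); print(pre)
a=np.array([.36,-.2,.34]); b=np.array([.41,.03,.34])
up=p+[0,0,.05]
pts=lin(p,r,up,r,3,False)
pts+=lin(up,r,a,Rt(-.5,0),14,False)
pts+=lin(a,Rt(-.5,0),b,Rt(.1,0),9,False)+lin(b,Rt(.1,0),pre,rt,10,False)
show(rows(p,r,pts))
E
```

```text
[0.35084247 0.22275498 0.187852  ]
[[[-0.056,0.0,0.0],[0.0,0.0,0.0]],[[-0.055,0.0,0.0],[0.0,0.0,0.0]],[[-0.056,0.0,0.0],[0.0,0.0,0.0]],[[-0.008,0.061,-0.048],[-0.015,0.0,0.0]],[[-0.008,0.063,-0.045],[-0.016,0.0,0.0]],[[-0.008,0.065,-0.042],[-0.015,0.0,0.0]],[[-0.008,0.067,-0.039],[-0.015,0.0,0.0]],[[-0.008,0.069,-0.035],[-0.016,0.0,0.0]],[[-0.008,0.07,-0.032],[-0.015,0.0,0.0]],[[-0.008,0.072,-0.029],[-0.015,0.0,0.0]],[[-0.008,0.073,-0.026],[-0.016,0.0,0.0]],[[-0.008,0.074,-0.021],[-0.015,0.0,0.0]]]

[[[-0.008,0.076,-0.018],[-0.015,0.0,0.0]],[[-0.008,0.076,-0.015],[-0.016,0.0,0.0]],[[-0.008,0.076,-0.01],[-0.015,0.0,0.0]],[[-0.008,0.078,-0.007],[-0.016,0.0,0.0]],[[-0.008,0.077,-0.004],[-0.015,0.0,0.0]],[[0.0,0.084,-0.024],[-0.021,0.0,0.0]],[[0.0,0.085,-0.019],[-0.021,0.0,0.0]],[[0.0,0.086,-0.013],[-0.022,0.0,0.0]],[[0.0,0.087,-0.008],[-0.021,0.0,0.0]],[[0.0,0.087,-0.001],[-0.021,0.0,0.0]],[[0.0,0.087,0.004],[-0.021,0.0,0.0]],[[0.0,0.087,0.01],[-0.021,0.0,0.0]]]

[[[0.0,0.085,0.015],[-0.022,0.0,0.0]],[[0.0,0.085,0.022],[-0.021,0.0,0.0]],[[0.051,0.066,-0.014],[-0.005,-0.024,0.002]],[[0.05,0.066,-0.016],[-0.005,-0.024,0.002]],[[0.049,0.065,-0.018],[-0.005,-0.023,0.002]],[[0.048,0.066,-0.021],[-0.005,-0.024,0.002]],[[0.047,0.066,-0.024],[-0.005,-0.024,0.002]],[[0.045,0.066,-0.026],[-0.005,-0.024,0.002]],[[0.044,0.066,-0.029],[-0.005,-0.024,0.002]],[[0.042,0.066,-0.03],[-0.006,-0.024,0.002]],[[0.04,0.067,-0.033],[-0.005,-0.023,0.002]],[[0.038,0.067,-0.034],[-0.005,-0.024,0.002]]]
```

Call:
play_rows(motion=[[[-0.056,0,0],[0,0,0]],[[-0.055,0,0],[0,0,0]],[[-0.056,0,0],[0,0,0]],[[-0.008,0.061,-0.048],[-0.015,0,0]],[[-0.008,0.063,-0.045],[-0.016,0,0]],[[-0.008,0.065,-0.042],[-0.015,0,0]],[[-0.008,0.067,-0.039],[-0.015,0,0]],[[-0.008,0.069,-0.035],[-0.016,0,0]],[[-0.008,0.07,-0.032],[-0.015,0,0]],[[-0.008,0.072,-0.029],[-0.015,0,0]],[[-0.008,0.073,-0.026],[-0.016,0,0]],[[-0.008,0.074,-0.021],[-0.015,0,0]]], grip=0)

```text
time: 2.85
tool_pos: [0.304, -0.3008, 0.3282]
eef_rot: [0.578, 1.492, -0.578]
wrist_force: [-0.5, 0.3, 0.5]
finger_gap: 0.498
```

Call:
play_rows(motion=[[[-0.008,0.076,-0.018],[-0.015,0,0]],[[-0.008,0.076,-0.015],[-0.016,0,0]],[[-0.008,0.076,-0.01],[-0.015,0,0]],[[-0.008,0.078,-0.007],[-0.016,0,0]],[[-0.008,0.077,-0.004],[-0.015,0,0]],[[0,0.084,-0.024],[-0.021,0,0]],[[0,0.085,-0.019],[-0.021,0,0]],[[0,0.086,-0.013],[-0.022,0,0]],[[0,0.087,-0.008],[-0.021,0,0]],[[0,0.087,-0.001],[-0.021,0,0]],[[0,0.087,0.004],[-0.021,0,0]],[[0,0.087,0.01],[-0.021,0,0]]])

```text
time: 4.05
tool_pos: [0.3991, -0.0199, 0.3401]
eef_rot: [0.025, 1.57, -0.025]
wrist_force: [-0.1, 0.4, 0.8]
finger_gap: 0.503
```

Call:
play_rows(motion=[[[0,0.085,0.015],[-0.022,0,0]],[[0,0.085,0.022],[-0.021,0,0]],[[0.051,0.066,-0.014],[-0.005,-0.024,0.002]],[[0.05,0.066,-0.016],[-0.005,-0.024,0.002]],[[0.049,0.065,-0.018],[-0.005,-0.023,0.002]],[[0.048,0.066,-0.021],[-0.005,-0.024,0.002]],[[0.047,0.066,-0.024],[-0.005,-0.024,0.002]],[[0.045,0.066,-0.026],[-0.005,-0.024,0.002]],[[0.044,0.066,-0.029],[-0.005,-0.024,0.002]],[[0.042,0.066,-0.03],[-0.006,-0.024,0.002]],[[0.04,0.067,-0.033],[-0.005,-0.023,0.002]],[[0.038,0.067,-0.034],[-0.005,-0.024,0.002]]])

```text
time: 5.25
tool_pos: [0.3513, 0.2044, 0.2186]
eef_rot: [-0.125, 0.93, 0.208]
wrist_force: [-0.6, -0.7, 0.4]
finger_gap: 0.503
```

```bash
python3 - <<'E'
from h import *
p,r,o=cur(); print(o["time"],p,r.as_matrix().round(3),o["qpos"].round(2),o["wrist_force"].round(2),o["finger_gap"])
for n in ["wrist","scene","side"]:
    q=grab_frame(n); save(q,n+"1"); 
    if n=="wrist": print(q["cam_to_world"]); np.save("w1.npy",q["cam_to_world"])
E
```

```text
5.25 [0.35127955 0.20440838 0.21862365] [[ 0.579 -0.231  0.781]
 [ 0.124  0.973  0.196]
 [-0.806 -0.017  0.592]] [ 0.43 -0.05  2.31 -0.47  0.29  0.61] [-0.59 -0.71  0.44] 0.5025308057165756
[[ 0.78066529 -0.0614879  -0.62191715  0.26681004]
 [ 0.19717164  0.96855451  0.15174155  0.25865177]
 [ 0.59303039 -0.24108379  0.76824056  0.31180875]
 [ 0.          0.          0.          1.        ]]
```

View pics/wrist1.png

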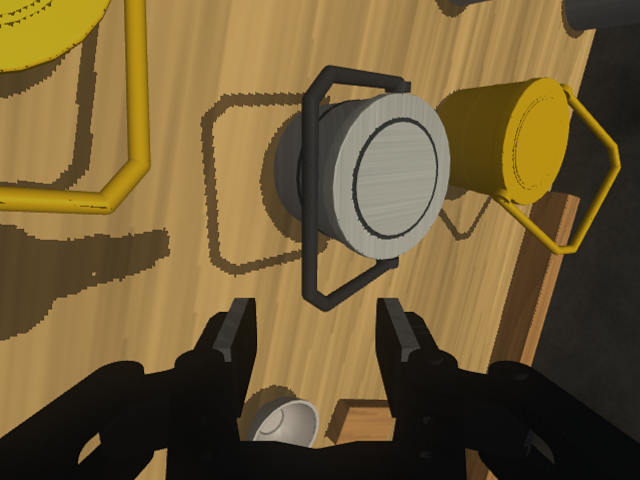

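View pics/side1.png

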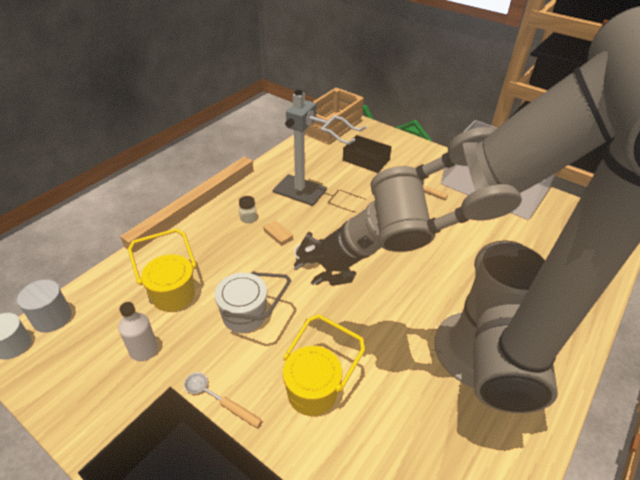

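The wrist view shows the grey pail's bar running vertically, from about (310,97) to (309,293). The yellow pails are to the left and right of it. Next I refine the bar position.

```bash
python3 - <<'E'
from h import *
q=dict(fx=432.3936,fy=432.3936,cx=315.756,cy=241.143,cam_to_world=np.load("w1.npy"))
e=[atz(q,u,v,.1217) for u,v in [(310,97),(309,293)]]
print(e,np.mean(e,0),np.linalg.norm(e[0]-e[1]), "yaw of bar normal",np.arctan2(*(-(e[0]-e[1])[:2]*[1,-1]))) 
print(proj(q,[[.4247,.187,.1217],[.396,.291,.1217],[.51,.266,.09]]))
for u,v in [(391,177)]: print(atz(q,u,v,.09))
E
```

```text
[array([0.39799404, 0.29605449, 0.1217    ]), array([0.42352388, 0.18983485, 0.1217    ])] [0.41075896 0.24294467 0.1217    ] 0.10924460956860797 yaw of bar normal 0.23587540619663266
[[309.63957512 297.54011868]
 [305.0030906  106.00999075]
 [396.37094181 179.57725017]]
[0.50376001 0.26695971 0.09      ]
```

```bash
python3 - <<'E'
from h import *
p,r,o=cur()
B=np.array([.4105,.2415,.1217]); rt=Rt(.25,.5)
pre=B-.07*rt.apply([1,0,0]); inn=B-.004*rt.apply([1,0,0]); print(pre,inn)
show(rows(p,r,lin(p,r,pre,rt,5)+lin(pre,rt,inn,rt,7)))
E
```

```text
[0.3779835  0.23319718 0.18313078] [0.40864191 0.24102555 0.12521033]
[[[0.016,0.008,0.002],[0.0,0.004,0.001]],[[0.04,0.018,0.005],[0.0,0.011,0.002]],[[0.047,0.022,0.007],[0.0,0.012,0.002]],[[0.039,0.018,0.008],[-0.001,0.011,0.001]],[[0.016,0.007,0.004],[0.0,0.004,0.001]],[[0.012,0.0,0.0],[0.0,0.0,0.0]],[[0.032,0.0,0.0],[0.0,0.0,0.0]],[[0.043,0.0,0.0],[0.0,0.0,0.0]],[[0.046,0.0,0.0],[0.0,0.0,0.0]],[[0.043,0.0,0.0],[0.0,0.0,0.0]],[[0.032,0.0,-0.001],[0.0,0.0,0.0]],[[0.012,0.0,0.0],[0.0,0.0,0.0]]]
```

Call:
play_rows(motion=[[[0.016,0.008,0.002],[0,0.004,0.001]],[[0.04,0.018,0.005],[0,0.011,0.002]],[[0.047,0.022,0.007],[0,0.012,0.002]],[[0.039,0.018,0.008],[-0.001,0.011,0.001]],[[0.016,0.007,0.004],[0,0.004,0.001]],[[0.012,0,0],[0,0,0]],[[0.032,0,0],[0,0,0]],[[0.043,0,0],[0,0,0]],[[0.046,0,0],[0,0,0]],[[0.043,0,0],[0,0,0]],[[0.032,0,0],[0,0,0]],[[0.012,0,0],[0,0,0]]])

```text
time: 6.6
tool_pos: [0.4117, 0.2468, 0.1432]
eef_rot: [-0.142, 1.085, 0.211]
wrist_force: [0.3, 1.0, 0.0]
finger_gap: 0.5
```

```bash
python3 - <<'E'
from h import *
p,r,o=cur(); print(o["time"],p,r.as_matrix().round(3),o["qpos"].round(2),o["wrist_force"].round(2),o["finger_gap"])
q=grab_frame("wrist"); save(q,"wrist2")
E
```

```text
6.6 [0.41165716 0.24675058 0.14323577] [[ 0.449 -0.239  0.861]
 [ 0.101  0.971  0.217]
 [-0.888 -0.011  0.46 ]] [ 0.44  0.26  2.15 -0.37  0.28  0.53] [0.35 1.   0.03] 0.500119432056843
```

View pics/wrist2.png

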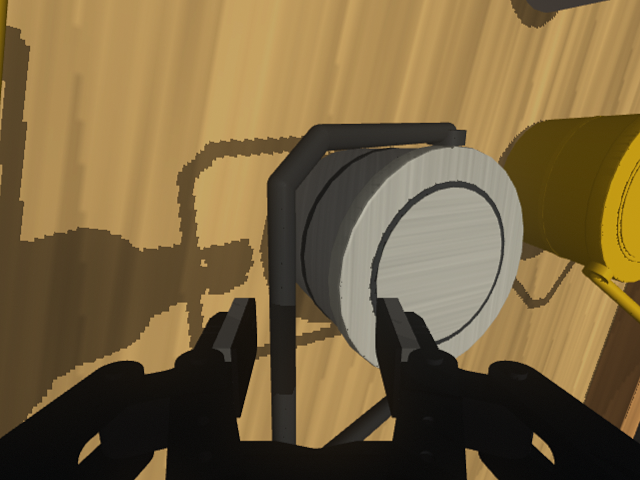

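```bash
python3 - <<'E'
from h import *
p,r,o=cur()
B=np.array([.4105,.2415,.1217]); rt=Rt(.25,.38)
inn=B-.003*rt.apply([1,0,0]); print(inn)
show(rows(p,r,lin(p,r,inn,rt,6)))
E
```

```text
[0.40942183 0.2412247  0.12448599]
[[[0.004,-0.001,-0.003],[0.0,0.002,0.0]],[[0.009,-0.003,-0.007],[0.0,0.006,0.001]],[[0.012,-0.004,-0.009],[0.0,0.008,0.001]],[[0.013,-0.004,-0.009],[-0.001,0.007,0.001]],[[0.01,-0.002,-0.006],[0.0,0.006,0.001]],[[0.004,-0.002,-0.003],[0.0,0.002,0.0]]]
```

Call:
play_rows(motion=[[[0.004,-0.001,-0.003],[0,0.002,0]],[[0.009,-0.003,-0.007],[0,0.006,0.001]],[[0.012,-0.004,-0.009],[0,0.008,0.001]],[[0.013,-0.004,-0.009],[-0.001,0.007,0.001]],[[0.01,-0.002,-0.006],[0,0.006,0.001]],[[0.004,-0.002,-0.003],[0,0.002,0]],[[0,0,0],[0,0,0]]])

```text
time: 7.35
tool_pos: [0.4088, 0.2405, 0.1247]
eef_rot: [-0.149, 1.183, 0.219]
wrist_force: [1.0, -0.5, -0.4]
finger_gap: 0.501
```

```bash
python3 - <<'E'
from h import *
p,r,o=cur(); print(o["time"],p,r.as_matrix().round(3),o["qpos"].round(2),o["wrist_force"].round(2),o["finger_gap"])
q=grab_frame("wrist"); save(q,"wrist3"); np.save("w3.npy",q["cam_to_world"])
q=grab_frame("scene"); save(q,"s3",(310,220,470,380),4)
E
```

```text
7.35 [0.40877613 0.24052917 0.12473332] [[ 0.36  -0.247  0.9  ]
 [ 0.091  0.969  0.229]
 [-0.928 -0.001  0.372]] [ 0.41  0.3   2.12 -0.17  0.35  0.3 ] [ 1.01 -0.55 -0.36] 0.5007930737036225
```

View pics/wrist3.png

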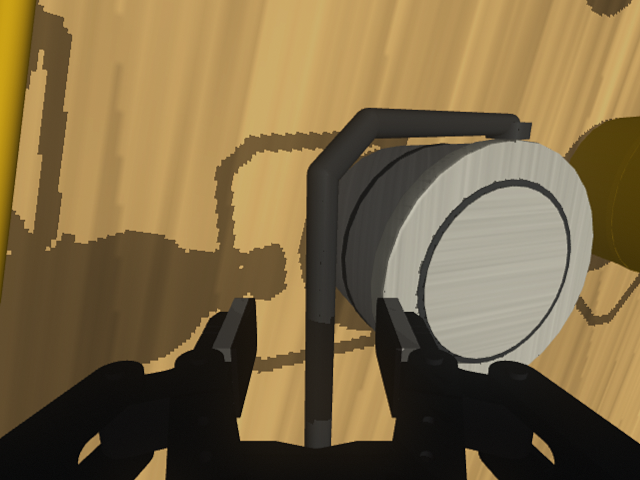

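View pics/s3.png

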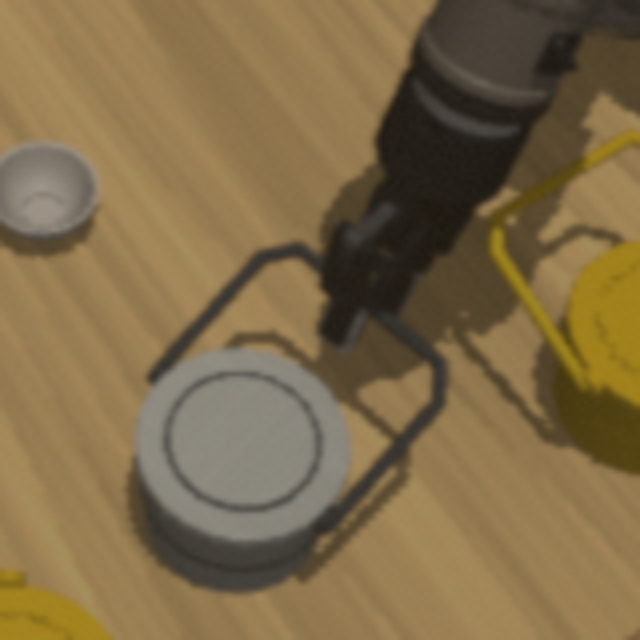

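```bash
cat > arc.py <<'E'
from h import *
H=np.array([.4105,.2415,.1217]); h=np.array([np.cos(.25),np.sin(.25),0]); up=np.array([0,0,1.])
H=H+.110*(np.cos(.35)*h-np.sin(.35)*up)
def bar(th): f=.35+th; return H+.110*(-np.cos(f)*h+np.sin(f)*up)
def pose(th,t0=.38):
    rt=Rt(.25,min(t0,max(0,1.22-th))); return bar(th)-.004*rt.apply([1,0,0]),rt
E
python3 - <<'E'
from arc import *
p,r,o=cur(); print(H)
th=np.linspace(0,1.24,23)[1:]
show(rows(p,r,[pose(t) for t in th]),11)
E
```

```text
[0.51061869 0.2670645  0.08398124]
[[[-0.016,0.001,0.016],[0.0,0.0,0.0]],[[-0.014,0.0,0.015],[0.0,0.0,0.0]],[[-0.014,0.0,0.016],[0.0,0.0,0.0]],[[-0.012,0.0,0.017],[0.0,0.0,0.0]],[[-0.011,0.0,0.017],[0.0,0.0,0.0]],[[-0.011,0.0,0.018],[0.0,0.0,0.0]],[[-0.009,0.0,0.018],[0.0,0.0,0.0]],[[-0.009,0.0,0.019],[0.0,0.0,0.0]],[[-0.007,0.0,0.019],[0.0,0.0,0.0]],[[-0.006,0.0,0.02],[0.0,0.0,0.0]],[[-0.005,0.0,0.02],[0.0,0.0,0.0]]]

[[[-0.004,0.0,0.02],[0.0,0.0,0.0]],[[-0.003,0.0,0.021],[0.0,0.0,0.0]],[[-0.002,0.0,0.021],[0.0,0.0,0.0]],[[0.0,0.0,0.02],[0.0,0.002,0.0]],[[0.001,0.0,0.022],[0.0,0.018,0.0]],[[0.0,0.0,0.021],[0.0,0.018,0.0]],[[0.001,0.0,0.021],[0.0,0.018,0.0]],[[0.0,0.0,0.022],[0.0,0.018,0.0]],[[0.001,0.0,0.021],[0.0,0.018,0.0]],[[0.001,0.0,0.022],[0.0,0.018,0.0]],[[0.0,0.0,0.021],[0.0,0.011,0.0]]]
```

Call:
play_rows(motion=[[[0,0,0],[0,0,0]],[[0,0,0],[0,0,0]],[[0,0,0],[0,0,0]],[[0,0,0],[0,0,0]]], grip=-0.62)

```text
time: 7.85
tool_pos: [0.4088, 0.2407, 0.1247]
eef_rot: [-0.149, 1.183, 0.219]
wrist_force: [-0.3, -0.3, -0.6]
finger_gap: 0.193
```

Call:
play_rows(motion=[[[-0.016,0.001,0.016],[0,0,0]],[[-0.014,0,0.015],[0,0,0]],[[-0.014,0,0.016],[0,0,0]],[[-0.012,0,0.017],[0,0,0]],[[-0.011,0,0.017],[0,0,0]],[[-0.011,0,0.018],[0,0,0]]])

```text
time: 8.45
tool_pos: [0.4275, 0.2458, 0.158]
eef_rot: [-0.149, 1.183, 0.219]
wrist_force: [-2.2, -0.1, -0.3]
finger_gap: 0.189
```

```bash
python3 - <<'E'
from h import *
p,r,o=cur(); print(o["time"],p,o["qpos"].round(2),o["wrist_force"].round(2),o["finger_gap"])
q=grab_frame("scene"); save(q,"s4",(310,220,470,380),4)
E
```

```text
8.45 [0.42748049 0.24576233 0.15804648] [ 0.4   0.26  2.04 -0.12  0.47  0.25] [-2.21 -0.06 -0.32] 0.18873266797837016
```

View pics/s4.png

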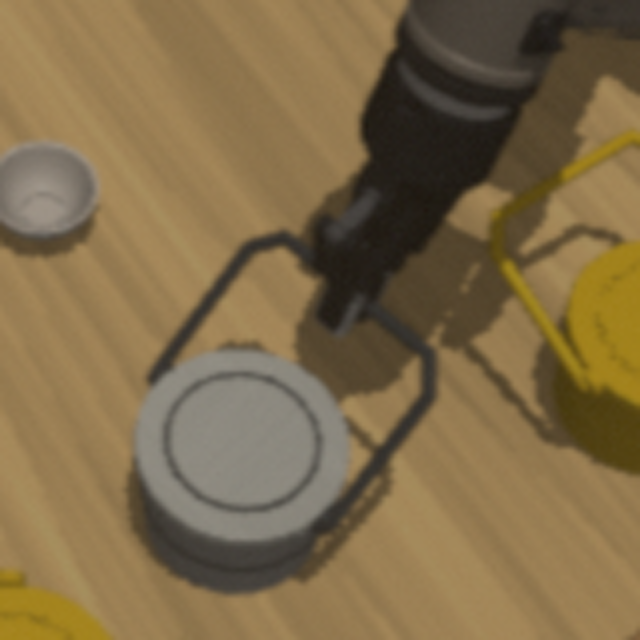

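```bash
python3 - <<'E'
from arc import *
from fit import SC
for t in (0,.1,.2,.28,.34):
    b=bar(t); y=np.array([-h[1],h[0],0])
    print(t,((proj(SC,[b-.054*y,b+.054*y])-[310,220])*4).round(0).tolist())
E
```

```text
0 [[297.0, 247.0], [440.0, 360.0]]
0.1 [[294.0, 242.0], [437.0, 355.0]]
0.2 [[289.0, 238.0], [434.0, 352.0]]
0.28 [[284.0, 236.0], [430.0, 351.0]]
0.34 [[281.0, 235.0], [427.0, 351.0]]
```

Call:
play_rows(motion=[[[-0.009,0,0.018],[0,0,0]],[[-0.009,0,0.019],[0,0,0]],[[-0.007,0,0.019],[0,0,0]],[[-0.006,0,0.02],[0,0,0]],[[-0.005,0,0.02],[0,0,0]],[[-0.004,0,0.02],[0,0,0]],[[-0.003,0,0.021],[0,0,0]],[[-0.002,0,0.021],[0,0,0]]])

```text
time: 9.3
tool_pos: [0.4653, 0.2554, 0.1879]
eef_rot: [-0.149, 1.183, 0.219]
wrist_force: [-0.3, -0.9, 0.8]
finger_gap: 0.188
```

Call:
play_rows(motion=[[[0,0,0.02],[0,0.002,0]],[[0.001,0,0.022],[0,0.018,0]],[[0,0,0.021],[0,0.018,0]],[[0.001,0,0.021],[0,0.018,0]],[[0,0,0.022],[0,0.018,0]],[[0.001,0,0.021],[0,0.018,0]],[[0.001,0,0.022],[0,0.018,0]],[[0,0,0.021],[0,0.011,0]]])

```text
time: 10.1
tool_pos: [0.5138, 0.2677, 0.1978]
eef_rot: [-0.196, 1.563, 0.195]
wrist_force: [-0.4, 0.5, -0.2]
finger_gap: 0.185
```

```bash
python3 - <<'E'
from arc import *
p,r,o=cur(); print(o["time"],p,pose(1.24)[0],r.as_matrix().round(3),o["qpos"].round(2),o["wrist_force"].round(2),o["finger_gap"])
q=grab_frame("scene"); save(q,"s5",(310,200,470,360),4)
y=np.array([-h[1],h[0],0])
for t in (1.1,1.22,1.3):
    b=bar(t);print(t,((proj(q,[b-.054*y,b+.054*y])-[310,200])*4).round(0).tolist())
q=grab_frame("side"); save(q,"d5",(190,200,350,360),4)
for t in (1.1,1.22,1.3):
    b=bar(t);print(t,((proj(q,[b-.054*y,b+.054*y])-[190,200])*4).round(0).tolist())
E
```

```text
10.1 [0.51384391 0.26770266 0.19779301] [0.5126653  0.26758708 0.19796096] [[-0.001 -0.247  0.969]
 [-0.001  0.969  0.247]
 [-1.    -0.    -0.001]] [ 0.35  0.49  1.46 -0.    1.2   0.1 ] [-0.39  0.53 -0.22] 0.18465890502518648
1.1 [[199.0, 352.0], [350.0, 475.0]]
1.22 [[183.0, 365.0], [334.0, 490.0]]
1.3 [[171.0, 375.0], [323.0, 501.0]]
1.1 [[250.0, 193.0], [154.0, 323.0]]
1.22 [[230.0, 185.0], [132.0, 315.0]]
1.3 [[216.0, 182.0], [118.0, 311.0]]
```

View pics/s5.png

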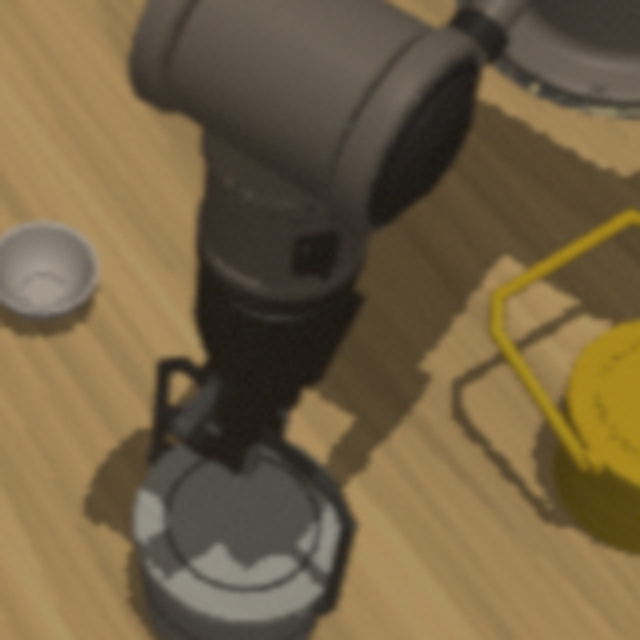

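View pics/d5.png

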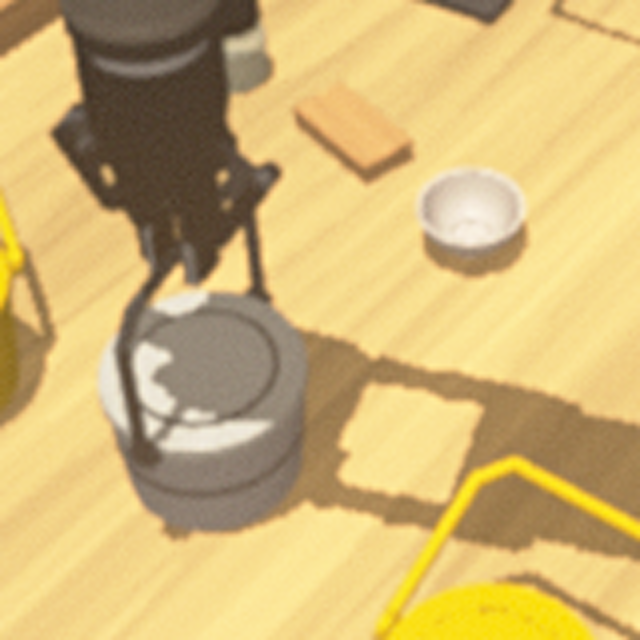

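The handle is upright and the pail hasn't moved. I'll close on the bar, then lift slowly.

Call:
play_rows(motion=[[[0,0,0],[0,0,0]],[[0,0,0],[0,0,0]],[[0,0,0],[0,0,0]],[[0,0,0],[0,0,0]],[[0,0,0],[0,0,0]],[[0,0,0],[0,0,0]]], grip=-1)

```text
time: 10.8
tool_pos: [0.5126, 0.2675, 0.1976]
eef_rot: [-0.197, 1.562, 0.195]
wrist_force: [-0.7, 0.2, -4.6]
finger_gap: 0.08
```

Call:
play_rows(motion=[[[-0.003,0,0],[0,0,0]],[[-0.005,0,0],[0,0,0]],[[-0.008,0,0],[0,0,0]],[[-0.01,0,0],[0,0,0]],[[-0.012,0,0],[0,0,0]],[[-0.012,0,0],[0,0,0]],[[-0.01,0,0],[0,0,0]],[[-0.006,0,0],[0,0,0]],[[-0.003,0,0],[0,0,0]],[[0,0,0],[0,0,0]]])

```text
time: 11.8
tool_pos: [0.5128, 0.2676, 0.2186]
eef_rot: [-0.196, 1.561, 0.195]
wrist_force: [0.0, 0.2, -4.3]
finger_gap: 0.083
```

```bash
python3 - <<'E'
from h import *
p,r,o=cur(); print(o["time"],p,o["wrist_force"].round(2),o["ft_torque"].round(3),o["finger_gap"])
q=grab_frame("side"); save(q,"d6",(170,170,330,330),4)
q=grab_frame("scene"); save(q,"s6",(310,190,470,350),4)
E
```

```text
11.8 [0.51284415 0.2675584  0.21857824] [ 0.02  0.2  -4.26] [-0.005 -0.004 -0.003] 0.08288687767490488
```

View pics/d6.png

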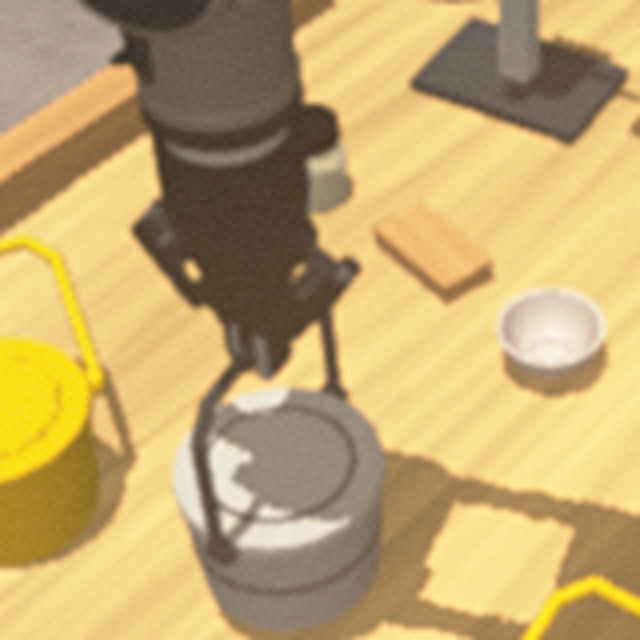

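```bash
python3 - <<'E'
from h import *
p,r,o=cur()
a=.14; S=np.array([.551,-.236,0]); s=np.array([np.cos(a),np.sin(a),0])
l=p.copy(); l[2]=.318
g=S-.10*s; g[2]=.318; print(g)
rs=R.from_matrix(r.as_matrix())
show(rows(p,r,lin(p,r,l,Rt(.25,0),12)+lin(l,Rt(.25,0),g,Rt(a,0),34)))
E
```

```text
[ 0.4519784  -0.24995431  0.318     ]
[[[-0.007,0.0,0.0],[0.0,0.0,0.0]],[[-0.018,0.0,0.0],[0.0,0.0,0.0]],[[-0.027,0.0,0.0],[0.0,0.0,0.0]],[[-0.034,0.0,0.0],[0.0,0.0,0.0]],[[-0.039,0.0,0.0],[0.0,0.0,0.0]],[[-0.041,0.0,0.0],[0.0,0.0,0.0]],[[-0.041,0.0,0.0],[0.0,0.0,0.0]],[[-0.039,0.0,0.0],[0.0,0.0,0.0]],[[-0.034,0.0,0.0],[0.0,0.0,0.0]],[[-0.028,0.0,0.0],[0.0,0.0,0.0]],[[-0.018,0.0,0.0],[0.0,0.0,0.0]],[[-0.006,0.0,0.0],[0.0,0.0,0.0]]]

[[[0.0,-0.004,-0.001],[0.0,0.0,0.0]],[[0.0,-0.012,-0.005],[0.0,0.0,0.0]],[[0.0,-0.02,-0.008],[0.001,0.0,0.0]],[[0.0,-0.026,-0.01],[0.0,0.0,0.0]],[[0.0,-0.033,-0.012],[0.001,0.0,0.0]],[[0.0,-0.039,-0.015],[0.001,0.0,0.0]],[[0.0,-0.044,-0.016],[0.001,0.0,0.0]],[[0.0,-0.05,-0.019],[0.001,0.0,0.0]],[[0.0,-0.054,-0.019],[0.001,0.0,0.0]],[[0.0,-0.058,-0.021],[0.001,0.0,0.0]],[[0.0,-0.061,-0.022],[0.002,0.0,0.0]],[[0.0,-0.065,-0.023],[0.001,0.0,0.0]]]

[[[0.0,-0.067,-0.024],[0.001,0.0,0.0]],[[0.0,-0.07,-0.024],[0.002,0.0,0.0]],[[0.0,-0.071,-0.024],[0.001,0.0,0.0]],[[0.0,-0.072,-0.024],[0.002,0.0,0.0]],[[0.0,-0.072,-0.023],[0.001,0.0,0.0]],[[0.0,-0.073,-0.024],[0.002,0.0,0.0]],[[0.0,-0.073,-0.023],[0.001,0.0,0.0]],[[0.0,-0.071,-0.022],[0.002,0.0,0.0]],[[0.0,-0.07,-0.022],[0.001,0.0,0.0]],[[0.0,-0.069,-0.021],[0.002,0.0,0.0]],[[0.0,-0.065,-0.019],[0.001,0.0,0.0]],[[0.0,-0.063,-0.018],[0.002,0.0,0.0]]]

[[[0.0,-0.059,-0.017],[0.001,0.0,0.0]],[[0.001,-0.056,-0.016],[0.001,0.0,0.0]],[[0.0,-0.05,-0.014],[0.001,0.0,0.0]],[[0.0,-0.046,-0.013],[0.001,0.0,0.0]],[[0.0,-0.04,-0.011],[0.001,0.0,0.0]],[[0.0,-0.034,-0.009],[0.001,0.0,0.0]],[[0.0,-0.027,-0.007],[0.0,0.0,0.0]],[[0.0,-0.021,-0.005],[0.001,0.0,0.0]],[[0.0,-0.012,-0.004],[0.0,0.0,0.0]],[[0.0,-0.004,-0.001],[0.0,0.0,0.0]]]
```

Call:
play_rows(motion=[[[-0.007,0,0],[0,0,0]],[[-0.018,0,0],[0,0,0]],[[-0.027,0,0],[0,0,0]],[[-0.034,0,0],[0,0,0]],[[-0.039,0,0],[0,0,0]],[[-0.041,0,0],[0,0,0]],[[-0.041,0,0],[0,0,0]],[[-0.039,0,0],[0,0,0]],[[-0.034,0,0],[0,0,0]],[[-0.028,0,0],[0,0,0]],[[-0.018,0,0],[0,0,0]],[[-0.006,0,0],[0,0,0]]])

```text
time: 13.1
tool_pos: [0.5129, 0.2677, 0.3186]
eef_rot: [-0.196, 1.56, 0.196]
wrist_force: [1.0, 1.4, -4.0]
finger_gap: 0.078
```

Call:
play_rows(motion=[[[0,-0.004,-0.001],[0,0,0]],[[0,-0.012,-0.005],[0,0,0]],[[0,-0.02,-0.008],[0.001,0,0]],[[0,-0.026,-0.01],[0,0,0]],[[0,-0.033,-0.012],[0.001,0,0]],[[0,-0.039,-0.015],[0.001,0,0]],[[0,-0.044,-0.016],[0.001,0,0]],[[0,-0.05,-0.019],[0.001,0,0]],[[0,-0.054,-0.019],[0.001,0,0]],[[0,-0.058,-0.021],[0.001,0,0]],[[0,-0.061,-0.022],[0.002,0,0]],[[0,-0.065,-0.023],[0.001,0,0]]])

```text
time: 14.3
tool_pos: [0.4951, 0.118, 0.3183]
eef_rot: [-0.171, 1.563, 0.17]
wrist_force: [0.4, 0.2, -4.6]
finger_gap: 0.084
```

Call:
play_rows(motion=[[[0,-0.067,-0.024],[0.001,0,0]],[[0,-0.07,-0.024],[0.002,0,0]],[[0,-0.071,-0.024],[0.001,0,0]],[[0,-0.072,-0.024],[0.002,0,0]],[[0,-0.072,-0.023],[0.001,0,0]],[[0,-0.073,-0.024],[0.002,0,0]],[[0,-0.073,-0.023],[0.001,0,0]],[[0,-0.071,-0.022],[0.002,0,0]],[[0,-0.07,-0.022],[0.001,0,0]],[[0,-0.069,-0.021],[0.002,0,0]],[[0,-0.065,-0.019],[0.001,0,0]],[[0,-0.063,-0.018],[0.002,0,0]]])

```text
time: 15.5
tool_pos: [0.4639, -0.1436, 0.3184]
eef_rot: [-0.127, 1.566, 0.125]
wrist_force: [-0.3, 0.9, -4.0]
finger_gap: 0.083
```

Call:
play_rows(motion=[[[0,-0.059,-0.017],[0.001,0,0]],[[0.001,-0.056,-0.016],[0.001,0,0]],[[0,-0.05,-0.014],[0.001,0,0]],[[0,-0.046,-0.013],[0.001,0,0]],[[0,-0.04,-0.011],[0.001,0,0]],[[0,-0.034,-0.009],[0.001,0,0]],[[0,-0.027,-0.007],[0,0,0]],[[0,-0.021,-0.005],[0.001,0,0]],[[0,-0.012,-0.004],[0,0,0]],[[0,-0.004,-0.001],[0,0,0]],[[0,0,0],[0,0,0]]])

```text
time: 16.6
tool_pos: [0.452, -0.2497, 0.318]
eef_rot: [-0.11, 1.567, 0.11]
wrist_force: [-0.2, 0.6, -3.8]
finger_gap: 0.077
```

```bash
python3 - <<'E'
from h import *
p,r,o=cur(); print(o["time"],p,r.as_matrix().round(3),o["wrist_force"].round(2),o["finger_gap"])
for n in ["side","scene","wrist"]:
    q=grab_frame(n); save(q,n+"7"); 
    if n=="wrist": np.save("w7.npy",q["cam_to_world"])
import cv2
a=cv2.imread('pics/scene7.png');b=cv2.imread('pics/side7.png')
cv2.imwrite('pics/s7.png',cv2.resize(a[90:250,160:320],None,fx=4,fy=3.75,interpolation=cv2.INTER_CUBIC))
cv2.imwrite('pics/d7.png',cv2.resize(b[70:230,270:430],None,fx=4,fy=3.75,interpolation=cv2.INTER_CUBIC))
E
```

```text
16.6 [ 0.45199369 -0.24971437  0.31796174] [[ 0.001 -0.139  0.99 ]
 [-0.     0.99   0.139]
 [-1.    -0.     0.001]] [-0.23  0.62 -3.79] 0.07652945533944905
```

View pics/s7.png

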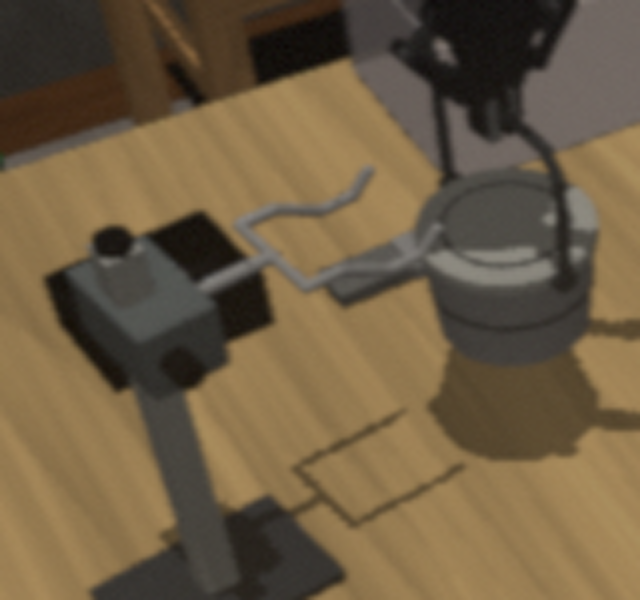

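View pics/d7.png

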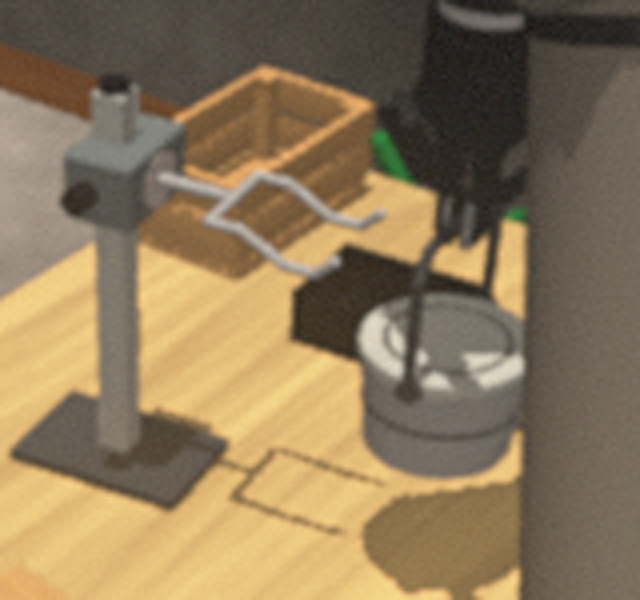

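View pics/wrist7.png

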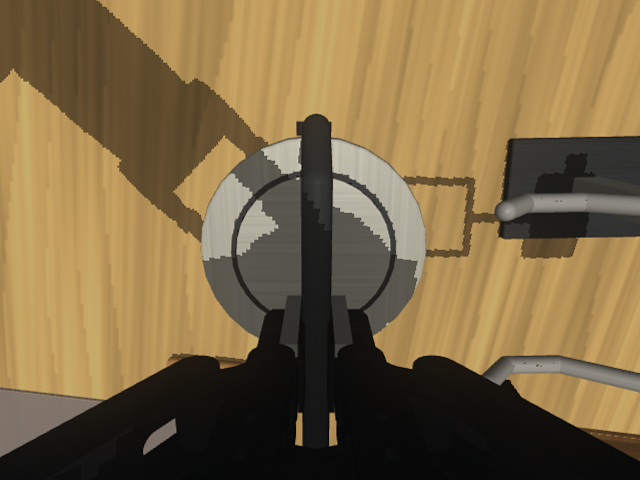

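```bash
python3 - <<'E'
from h import *
from fit import *
q=dict(fx=432.3936,fy=432.3936,cx=315.756,cy=241.143,cam_to_world=np.load("w7.npy"))
b=[atz(q,u,v,.012) for u,v in [(510,140),(639,137),(500,238)]]
print("base",np.round(b,4)); d=b[1]-b[0]; print("yaw",np.arctan2(d[1],d[0])); d=b[0]-b[2]; print("yaw2",np.arctan2(-d[0],d[1]),np.linalg.norm(d))
obs=[(SC,270.1,150.9),(SI,354.1,139.1),(q,506,212)]
f=lambda X:np.concatenate([(proj(c,X)[0]-[u,v]) for c,u,v in obs])
s=least_squares(f,[.52,-.2,.27]); print("tip+",s.x,s.fun.round(1))
for z in (.26,.265,.27,.275,.28,.285): print(z,atz(q,506,212,z).round(4),atz(q,489,382,z).round(4))
# shadow-independent: prong +y bend to slope at (640,205)
E
```

```text
base [[ 0.6297 -0.1756  0.012 ]
 [ 0.7509 -0.1556  0.012 ]
 [ 0.6454 -0.2716  0.012 ]]
yaw 0.16350924718359755
yaw2 0.1616756059089734 0.09729965263068618
tip+ [ 0.51836775 -0.20394042  0.27539826] [-1.3 -1.1 -0.8  0.2 -0.2 -0.2]
0.26 [ 0.5258 -0.2064  0.26  ] [ 0.5392 -0.2863  0.26  ]
0.265 [ 0.5234 -0.2056  0.265 ] [ 0.5364 -0.2832  0.265 ]
0.27 [ 0.521  -0.2048  0.27  ] [ 0.5336 -0.2802  0.27  ]
0.275 [ 0.5186 -0.2041  0.275 ] [ 0.5309 -0.2771  0.275 ]
0.28 [ 0.5163 -0.2033  0.28  ] [ 0.5281 -0.2741  0.28  ]
0.285 [ 0.5139 -0.2025  0.285 ] [ 0.5253 -0.271   0.285 ]
```

```bash
python3 - <<'E'
import cv2
a=cv2.imread('pics/wrist7.png')
cv2.imwrite('pics/c7.png',cv2.resize(a[120:420,440:640],None,fx=2.9,fy=2,interpolation=cv2.INTER_CUBIC))
E
```

```text
(no output)
```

View pics/c7.png

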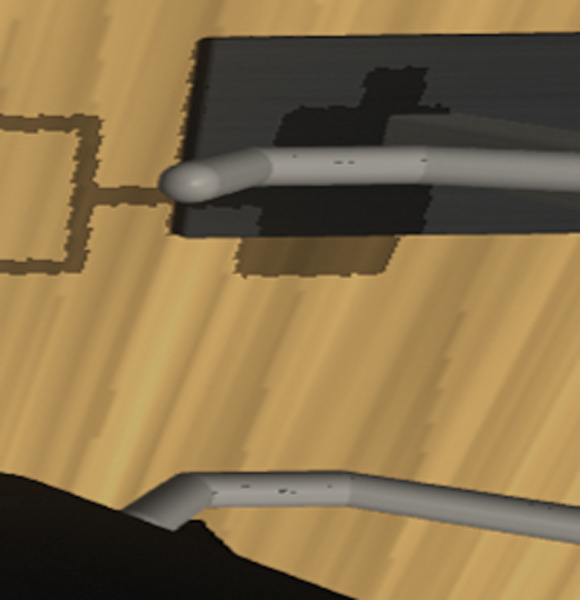

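```bash
python3 - <<'E'
from h import *
from fit import *
q=dict(fx=432.3936,fy=432.3936,cx=315.756,cy=241.143,cam_to_world=np.load("w7.npy"))
px=np.array([(440+270/2.9,120+163/2),(440+425/2.9,120+162/2),(440+209/2.9,120+490/2),(440+347/2.9,120+488/2),(440+188/2.9,120+183/2)])
m=lambda z:np.array([[-.012,.038,z],[.012,.038,z],[-.012,-.038,z],[.012,-.038,z],[-.030,.038,z+.018]])
def W(m,x,y,a): 
    r=np.array([[np.cos(a),-np.sin(a),0],[np.sin(a),np.cos(a),0],[0,0,1]]); return m@r.T+[x,y,0]
f=lambda p:(proj(q,W(m(p[3]),*p[:3]))-px).ravel()
s=least_squares(f,[.55,-.236,.16,.26]); print(s.x,s.fun.round(1))
# rows only (distance between prongs), yaw fixed
T=np.array([(442/4+160,105/4+125),(370/4+160,42/4+125)])
Tm=lambda z:np.array([[-.03,.038,z+.018],[-.03,-.038,z+.018]])
Sd=np.array([(378/4+260,218/4+85),(420/4+260,170/4+85)])
f2=lambda p:np.r_[f(p),(proj(SC,W(Tm(p[3]),*p[:3]))-T).ravel(),(proj(SI,W(Tm(p[3]),*p[:3]))-Sd).ravel()]
s2=least_squares(f2,s.x); print(s2.x,s2.fun.round(1))
E
```

```text
[ 0.55273404 -0.23668199  0.15258613  0.25932165] [-2.5  0.5  2.2  0.4 -2.4 -0.9  2.  -0.5  0.6  0.4]
[ 0.55319122 -0.23684906  0.1518266   0.25846074] [-2.5  0.7  1.9  0.5 -2.4 -1.6  1.8 -1.1  0.8  0.4 -1.5 -1.8 -0.6 -1.6
 -1.  -0.4  0.1 -1.2]
```

```bash
python3 - <<'E'
from h import *
p,r,o=cur()
a=.155; g=np.array([.5528,-.2367,.314]); m=g-.06*np.array([np.cos(a),np.sin(a),0]); m[2]=.318
show(rows(p,r,lin(p,r,m,Rt(a,0),8)+lin(m,Rt(a,0),g,Rt(a,0),12)))
E
```

```text
[[[0.0,0.0,0.006],[0.0,0.0,0.0]],[[0.0,-0.001,0.016],[-0.001,0.0,0.0]],[[0.0,-0.001,0.022],[0.0,0.0,0.0]],[[0.0,-0.002,0.025],[-0.001,0.0,0.0]],[[0.0,-0.002,0.026],[-0.001,0.0,0.0]],[[0.0,-0.001,0.022],[-0.001,0.0,0.0]],[[0.0,-0.001,0.016],[-0.001,0.0,0.0]],[[0.0,0.0,0.006],[0.0,0.0,0.0]],[[0.0,0.0,0.003],[0.0,0.0,0.0]],[[0.001,0.0,0.011],[0.0,0.0,0.0]],[[0.001,-0.001,0.017],[0.0,0.0,0.0]],[[0.002,0.0,0.02],[0.0,0.0,0.0]]]

[[[0.001,0.0,0.024],[0.0,0.0,0.0]],[[0.002,0.0,0.025],[0.0,0.0,0.0]],[[0.002,0.0,0.024],[0.0,0.0,0.0]],[[0.001,0.0,0.024],[0.0,0.0,0.0]],[[0.002,0.0,0.02],[0.0,0.0,0.0]],[[0.001,0.0,0.017],[0.0,0.0,0.0]],[[0.0,0.0,0.011],[0.0,0.0,0.0]],[[0.001,0.0,0.004],[0.0,0.0,0.0]]]
```

Call:
play_rows(motion=[[[0,0,0.006],[0,0,0]],[[0,-0.001,0.016],[-0.001,0,0]],[[0,-0.001,0.022],[0,0,0]],[[0,-0.002,0.025],[-0.001,0,0]],[[0,-0.002,0.026],[-0.001,0,0]],[[0,-0.001,0.022],[-0.001,0,0]],[[0,-0.001,0.016],[-0.001,0,0]],[[0,0,0.006],[0,0,0]]])

```text
time: 17.55
tool_pos: [0.4941, -0.2461, 0.3178]
eef_rot: [-0.123, 1.567, 0.122]
wrist_force: [0.0, -0.6, -4.4]
finger_gap: 0.083
```

```bash
python3 - <<'E'
from h import *
p,r,o=cur(); print(o["time"],p,o["wrist_force"].round(2))
for n in ["scene"]:
    q=grab_frame(n); save(q,"s8",(160,90,320,250),4)
q=grab_frame("wrist"); save(q,"wrist8"); np.save("w8.npy",q["cam_to_world"])
E
```

```text
17.55 [ 0.49414013 -0.2460527   0.31777619] [ 0.04 -0.59 -4.45]
```

View pics/s8.png

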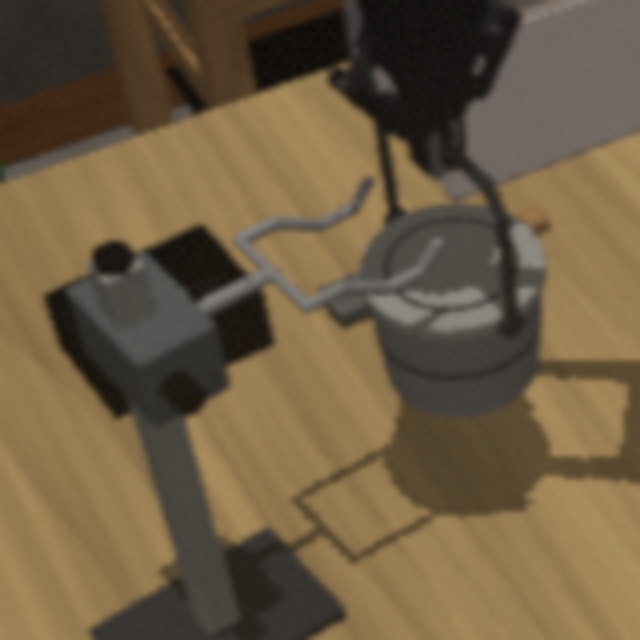

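View pics/wrist8.png

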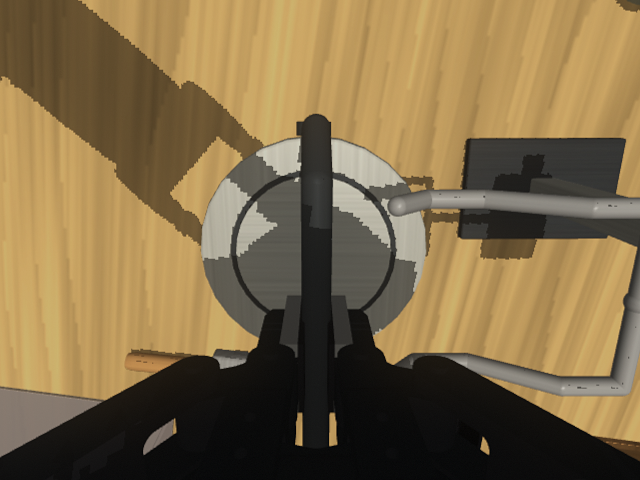

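```bash
python3 - <<'E'
from h import *
q=dict(fx=432.3936,fy=432.3936,cx=315.756,cy=241.143,cam_to_world=np.load("w8.npy"))
a=.155; S=np.array([.5528,-.2367])
M=np.array([[np.cos(a),np.sin(a)],[-np.sin(a),np.cos(a)]])
sf=lambda X:M@(X[:2]-S)
for u,v in [(317,183),(317,178),(317,188)]: print(v,sf(atz(q,u,v,.312)))
print("ear",sf(atz(q,302,129,.2)))
print(sf(np.array([.4941,-.2461])))
print(proj(q,[[.4941-.054*-np.sin(a)*-1,-.2461+.054*np.cos(a),.312]]))
# base, prong recheck
for u,v in [(470,139),(624,138)]: print("base",sf(atz(q,u,v,.012)))
print("prong mid",sf(atz(q,485,201,.262)),sf(atz(q,430,201,.262)), "crossrod",sf(atz(q,596,207,.278)),sf(atz(q,562,384,.278)))
E
```

```text
183 [-0.05899     0.05208934]
178 [-0.05899335  0.0535137 ]
188 [-0.05898662  0.05065574]
ear [-0.06641897  0.06371702]
[-0.05944745 -0.0002252 ]
[[315.4036177  177.07778746]]
base [0.08828864 0.04921843]
base [0.23517262 0.05036365]
prong mid [0.00948052 0.03733216] [-0.01286158  0.03730456] crossrod [0.0444532  0.03820734] [ 0.04398705 -0.03726567]
```

Call:
play_rows(motion=[[[0,0,0.003],[0,0,0]],[[0.001,0,0.011],[0,0,0]],[[0.001,-0.001,0.017],[0,0,0]],[[0.002,0,0.02],[0,0,0]],[[0.001,0,0.024],[0,0,0]],[[0.002,0,0.025],[0,0,0]],[[0.002,0,0.024],[0,0,0]],[[0.001,0,0.024],[0,0,0]],[[0.002,0,0.02],[0,0,0]],[[0.001,0,0.016],[0,0,0]],[[0,0,0.008],[0,0,0]],[[0,0,0.002],[0,0,0]]])

```text
time: 18.85
tool_pos: [0.5513, -0.2374, 0.314]
eef_rot: [-0.123, 1.567, 0.122]
wrist_force: [-0.5, 0.4, -5.2]
finger_gap: 0.08
```

```bash
python3 - <<'E'
from h import *
p,r,o=cur(); print(o["time"],p,r.as_matrix().round(3),o["wrist_force"].round(2))
q=grab_frame("side"); save(q,"d9",(270,60,430,220),4)
q=grab_frame("wrist"); save(q,"wrist9"); np.save("w9.npy",q["cam_to_world"])
E
```

```text
18.85 [ 0.55131086 -0.23742656  0.31404993] [[ 0.001 -0.155  0.988]
 [-0.     0.988  0.155]
 [-1.    -0.001  0.001]] [-0.51  0.38 -5.21]
```

View pics/d9.png

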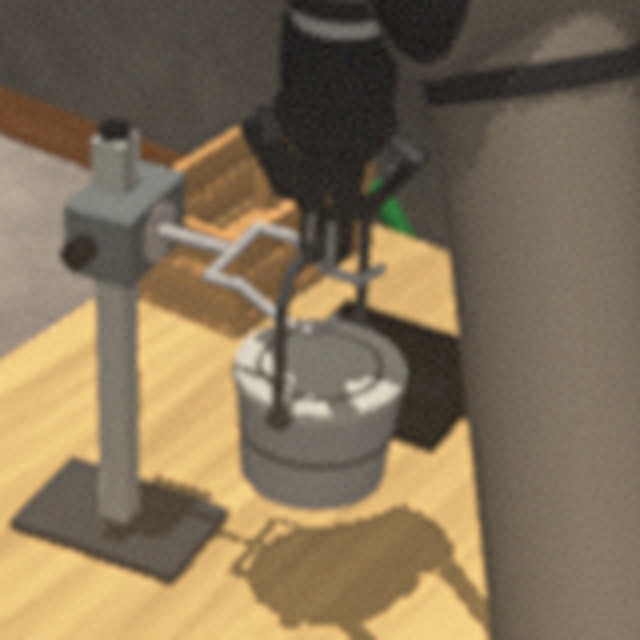

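View pics/wrist9.png

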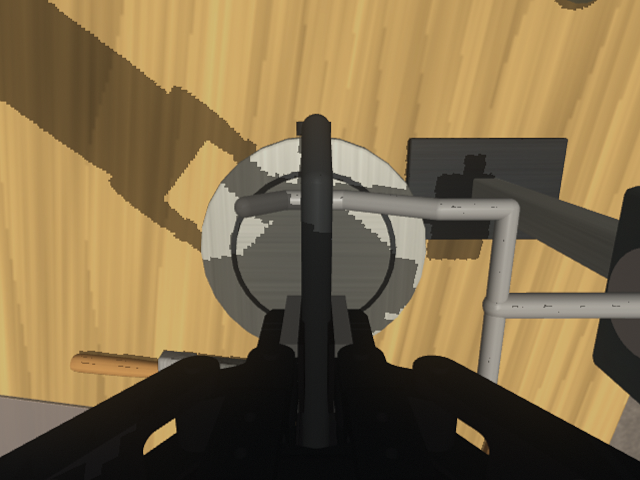

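Call:
play_rows(motion=[[[0.003,0,0],[0,0,0]],[[0.008,0,0],[0,0,0]],[[0.012,0,0],[0,0,0]],[[0.015,0,0],[0,0,0]],[[0.017,0,0],[0,0,0]],[[0.017,0,0],[0,0,0]],[[0.014,0,0],[0,0,0]],[[0.009,0,0],[0,0,0]],[[0.005,0,0],[0,0,0]],[[0,0,0],[0,0,0]]])

```text
time: 19.95
tool_pos: [0.5511, -0.2375, 0.284]
eef_rot: [-0.122, 1.567, 0.122]
wrist_force: [-0.6, 1.0, -5.2]
finger_gap: 0.079
```

Call:
play_rows(motion=[[[0.002,0,0],[0,0,0]],[[0.002,0,0],[0,0,0]],[[0.002,0,0],[0,0,0]],[[0,0,0],[0,0,0]]])

```text
time: 20.35
tool_pos: [0.5511, -0.2375, 0.2823]
eef_rot: [-0.122, 1.567, 0.122]
wrist_force: [0.3, -0.7, -4.5]
finger_gap: 0.084
```

Call:
play_rows(motion=[[[0.002,0,0],[0,0,0]],[[0.002,0,0],[0,0,0]],[[0.002,0,0],[0,0,0]],[[0,0,0],[0,0,0]]])

```text
time: 20.75
tool_pos: [0.5511, -0.2375, 0.2804]
eef_rot: [-0.122, 1.567, 0.122]
wrist_force: [0.6, 0.5, -4.8]
finger_gap: 0.076
```

```bash
python3 - <<'E'
from h import *
q=grab_frame("side"); save(q,"d10",(310,90,390,170),8)
p,r,o=cur(); print(o["time"],p,o["wrist_force"].round(2))
q=grab_frame("scene"); save(q,"s10",(200,110,300,210),7)
p,r,o=cur(); print(o["time"],p,o["wrist_force"].round(2))
E
```

```text
20.8 [ 0.5511234  -0.23743392  0.28046509] [ 0.09 -0.46 -3.92]
20.85 [ 0.55111769 -0.23748406  0.28051076] [-0.01  0.21 -4.74]
```

View pics/d10.png

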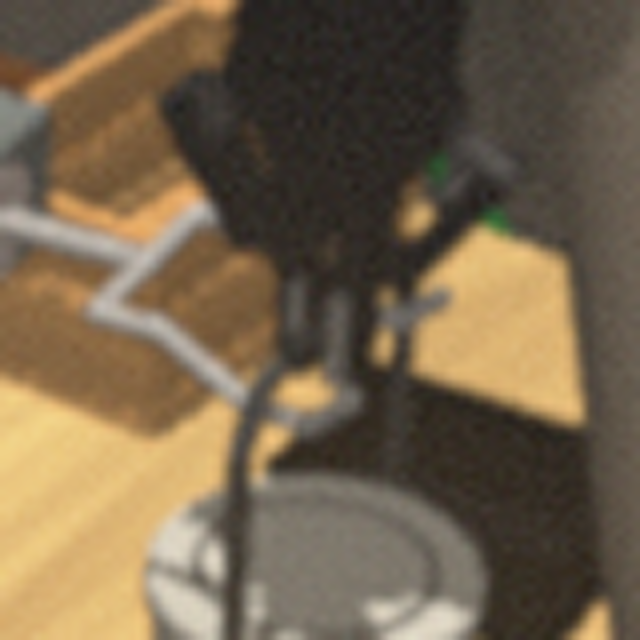

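View pics/s10.png

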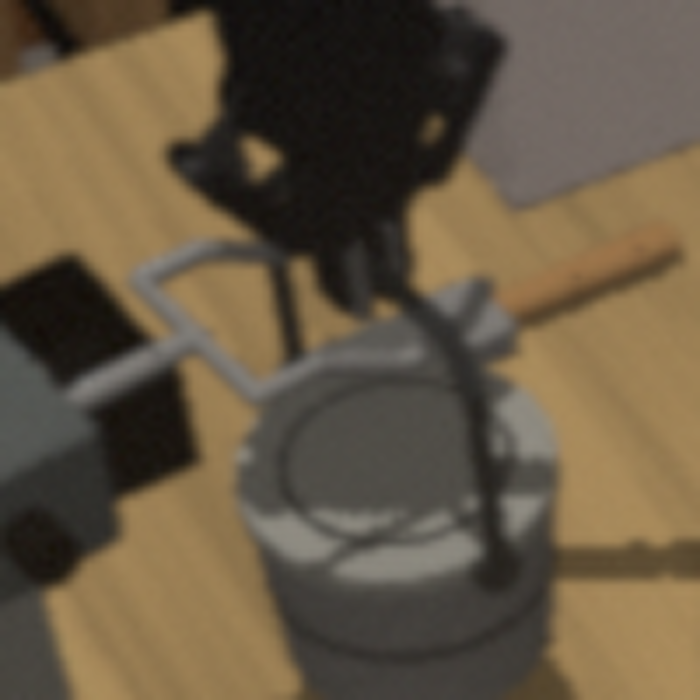

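Call:
play_rows(motion=[[[0.002,0,0],[0,0,0]],[[0.002,0,0],[0,0,0]],[[0.002,0,0],[0,0,0]],[[0,0,0],[0,0,0]]])

```text
time: 21.25
tool_pos: [0.5511, -0.2374, 0.2786]
eef_rot: [-0.122, 1.567, 0.122]
wrist_force: [0.0, 0.4, -4.1]
finger_gap: 0.083
```

Call:
play_rows(motion=[[[0.002,0,0],[0,0,0]],[[0.002,0,0],[0,0,0]],[[0.001,0,0],[0,0,0]],[[0,0,0],[0,0,0]]])

```text
time: 21.65
tool_pos: [0.5511, -0.2375, 0.2772]
eef_rot: [-0.122, 1.567, 0.122]
wrist_force: [0.0, 0.1, -3.5]
finger_gap: 0.084
```

Call:
play_rows(motion=[[[0.001,0,0],[0,0,0]],[[0.002,0,0],[0,0,0]],[[0,0,0],[0,0,0]]])

```text
time: 21.95
tool_pos: [0.5511, -0.2375, 0.2762]
eef_rot: [-0.122, 1.567, 0.122]
wrist_force: [-0.5, -0.1, -3.3]
finger_gap: 0.08
```

Call:
play_rows(motion=[[[0,0,0],[0,0,0]]])

```text
time: 22.05
tool_pos: [0.5511, -0.2375, 0.2763]
eef_rot: [-0.122, 1.567, 0.122]
wrist_force: [-0.0, 0.1, -4.0]
finger_gap: 0.082
```

Call:
play_rows(motion=[[[0,0,0],[0,0,0]]])

```text
time: 22.15
tool_pos: [0.5511, -0.2375, 0.2764]
eef_rot: [-0.122, 1.567, 0.122]
wrist_force: [-0.0, 0.1, -3.4]
finger_gap: 0.084
```

Call:
play_rows(motion=[[[0.001,0,0],[0,0,0]],[[0.002,0,0],[0,0,0]],[[0,0,0],[0,0,0]]])

```text
time: 22.45
tool_pos: [0.5511, -0.2375, 0.2753]
eef_rot: [-0.122, 1.567, 0.122]
wrist_force: [-0.7, -0.6, -5.0]
finger_gap: 0.082
```

Call:
play_rows(motion=[[[0,0,0],[0,0,0]]])

```text
time: 22.55
tool_pos: [0.5511, -0.2375, 0.2754]
eef_rot: [-0.122, 1.567, 0.122]
wrist_force: [0.2, -0.9, -4.0]
finger_gap: 0.084
```

Call:
play_rows(motion=[[[0,0,0],[0,0,0]]])

```text
time: 22.65
tool_pos: [0.5511, -0.2375, 0.2754]
eef_rot: [-0.122, 1.567, 0.122]
wrist_force: [-0.0, 0.2, -3.6]
finger_gap: 0.079
```

Call:
play_rows(motion=[[[0.002,0,0],[0,0,0]],[[0.002,0,0],[0,0,0]],[[0,0,0],[0,0,0]]])

```text
time: 22.95
tool_pos: [0.5511, -0.2375, 0.2741]
eef_rot: [-0.122, 1.567, 0.122]
wrist_force: [0.9, -0.6, -4.5]
finger_gap: 0.078
```

Call:
play_rows(motion=[[[0,0,0],[0,0,0]]])

```text
time: 23.05
tool_pos: [0.5511, -0.2375, 0.2742]
eef_rot: [-0.122, 1.567, 0.122]
wrist_force: [-1.0, 0.2, -5.0]
finger_gap: 0.076
```

Call:
play_rows(motion=[[[0.002,0,0],[0,0,0]],[[0.001,0,0],[0,0,0]],[[0,0,0],[0,0,0]]])

```text
time: 23.35
tool_pos: [0.5511, -0.2375, 0.2733]
eef_rot: [-0.122, 1.567, 0.122]
wrist_force: [-0.1, 0.2, -4.0]
finger_gap: 0.081
```

Call:
play_rows(motion=[[[0,0,0],[0,0,0]]])

```text
time: 23.45
tool_pos: [0.5511, -0.2375, 0.2733]
eef_rot: [-0.122, 1.567, 0.122]
wrist_force: [0.3, 0.2, -3.9]
finger_gap: 0.077
```

Still in free air, with a weight of about 4.3 N. I'll continue in steps of about 1 mm.

Call:
play_rows(motion=[[[0.002,0,0],[0,0,0]],[[0.002,0,0],[0,0,0]],[[0,0,0],[0,0,0]]])

```text
time: 23.75
tool_pos: [0.5511, -0.2375, 0.272]
eef_rot: [-0.122, 1.567, 0.122]
wrist_force: [-0.5, 0.4, -4.2]
finger_gap: 0.081
```

Call:
play_rows(motion=[[[0,0,0],[0,0,0]]])

```text
time: 23.85
tool_pos: [0.5511, -0.2375, 0.2721]
eef_rot: [-0.122, 1.567, 0.122]
wrist_force: [-0.0, 0.6, -3.8]
finger_gap: 0.082
```

Call:
play_rows(motion=[[[0.002,0,0],[0,0,0]],[[0.001,0,0],[0,0,0]],[[0,0,0],[0,0,0]]])

```text
time: 24.15
tool_pos: [0.5511, -0.2375, 0.2712]
eef_rot: [-0.122, 1.567, 0.122]
wrist_force: [0.0, 0.2, -4.6]
finger_gap: 0.083
```

Call:
play_rows(motion=[[[0,0,0],[0,0,0]]])

```text
time: 24.25
tool_pos: [0.5512, -0.2375, 0.2712]
eef_rot: [-0.122, 1.567, 0.122]
wrist_force: [0.6, -0.4, -4.8]
finger_gap: 0.08
```

Call:
play_rows(motion=[[[0.002,0,0],[0,0,0]],[[0.002,0,0],[0,0,0]],[[0,0,0],[0,0,0]]])

```text
time: 24.55
tool_pos: [0.5512, -0.2375, 0.2703]
eef_rot: [-0.123, 1.566, 0.121]
wrist_force: [-0.6, 1.1, -2.4]
finger_gap: 0.076
```

Call:
play_rows(motion=[[[0,0,0],[0,0,0]]])

```text
time: 24.65
tool_pos: [0.5512, -0.2375, 0.2703]
eef_rot: [-0.123, 1.566, 0.121]
wrist_force: [-0.3, 0.5, -2.3]
finger_gap: 0.082
```

Call:
play_rows(motion=[[[0.002,0,0],[0,0,0]],[[0.001,0,0],[0,0,0]],[[0,0,0],[0,0,0]]])

```text
time: 24.95
tool_pos: [0.5512, -0.2375, 0.2694]
eef_rot: [-0.123, 1.566, 0.121]
wrist_force: [-0.5, 1.0, -0.8]
finger_gap: 0.082
```

```bash
python3 - <<'E'
from h import *
q=grab_frame("side"); save(q,"d11",(310,90,390,170),8)
p,r,o=cur(); print(o["time"],p,o["wrist_force"].round(2))
q=grab_frame("wrist"); save(q,"wrist11")
p,r,o=cur(); print(o["time"],p,o["wrist_force"].round(2))
E
```

```text
25.0 [ 0.55122272 -0.23750768  0.26941682] [-0.95  0.41 -0.78]
25.05 [ 0.55121107 -0.2375105   0.26936122] [-0.89  0.28 -1.22]
```

View pics/d11.png

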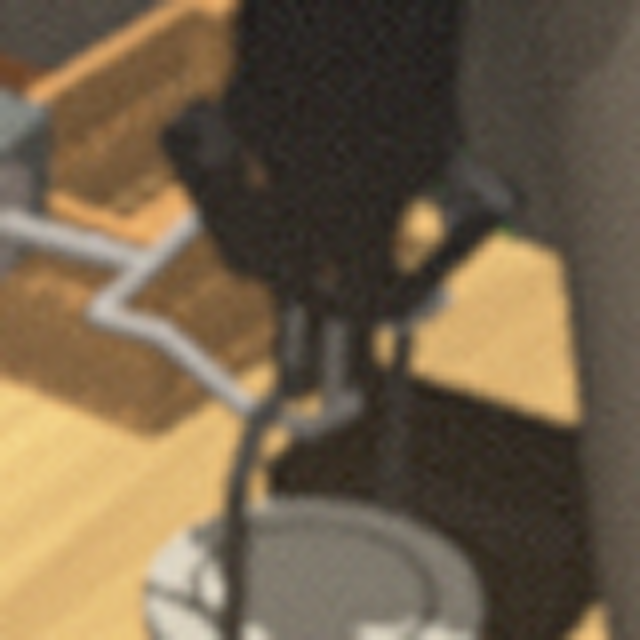

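View pics/wrist11.png

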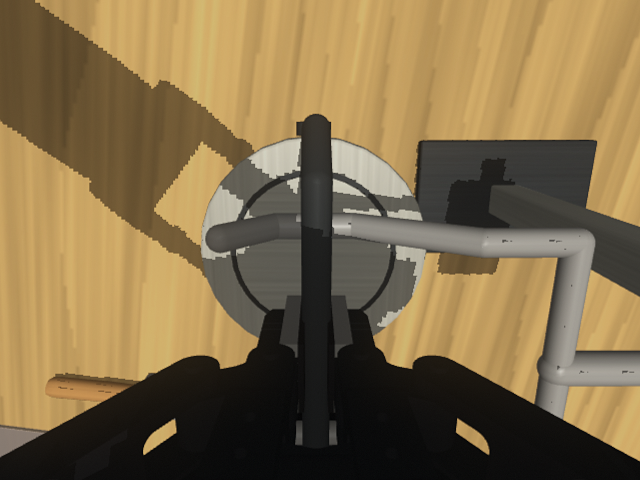

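Call:
play_rows(motion=[[[0.001,0,0],[0,0,0]],[[0,0,0],[0,0,0]]])

```text
time: 25.25
tool_pos: [0.5512, -0.2375, 0.269]
eef_rot: [-0.123, 1.566, 0.121]
wrist_force: [-1.1, 0.9, -0.4]
finger_gap: 0.076
```

Call:
play_rows(motion=[[[0,0,0],[0,0,0]]])

```text
time: 25.35
tool_pos: [0.5512, -0.2375, 0.269]
eef_rot: [-0.123, 1.566, 0.121]
wrist_force: [0.9, -0.2, 0.4]
finger_gap: 0.081
```

Call:
play_rows(motion=[[[0,0,0],[0,0,0]]])

```text
time: 25.45
tool_pos: [0.5512, -0.2375, 0.269]
eef_rot: [-0.123, 1.566, 0.121]
wrist_force: [-0.9, -0.2, 0.8]
finger_gap: 0.082
```

The hook now carries the full load, so I open gently and let it settle.

Call:
play_rows(motion=[[[0,0,0],[0,0,0]],[[0,0,0],[0,0,0]],[[0,0,0],[0,0,0]]], grip=-0.75)

```text
time: 25.75
tool_pos: [0.5512, -0.2375, 0.2688]
eef_rot: [-0.122, 1.567, 0.121]
wrist_force: [-0.2, -0.3, 0.2]
finger_gap: 0.124
```

Call:
play_rows(motion=[[[0,0,0],[0,0,0]],[[0,0,0],[0,0,0]],[[0,0,0],[0,0,0]],[[0,0,0],[0,0,0]],[[0,0,0],[0,0,0]]], grip=-0.4)

```text
time: 26.25
tool_pos: [0.5512, -0.2375, 0.2688]
eef_rot: [-0.122, 1.567, 0.122]
wrist_force: [0.2, 0.6, -0.4]
finger_gap: 0.296
```

```bash
python3 - <<'E'
from h import *
q=grab_frame("side"); save(q,"d12",(290,70,410,190),5)
p,r,o=cur(); print(o["time"],p,o["wrist_force"].round(2))
q=grab_frame("wrist"); save(q,"wrist12")
p,r,o=cur(); print(o["time"],p,o["wrist_force"].round(2),o["finger_gap"])
E
```

```text
26.3 [ 0.55115046 -0.23751129  0.26883251] [ 0.35  0.23 -0.28]
26.35 [ 0.5511447  -0.23748433  0.26884708] [ 0.42 -0.3  -0.02] 0.2989213849808622
```

View pics/d12.png

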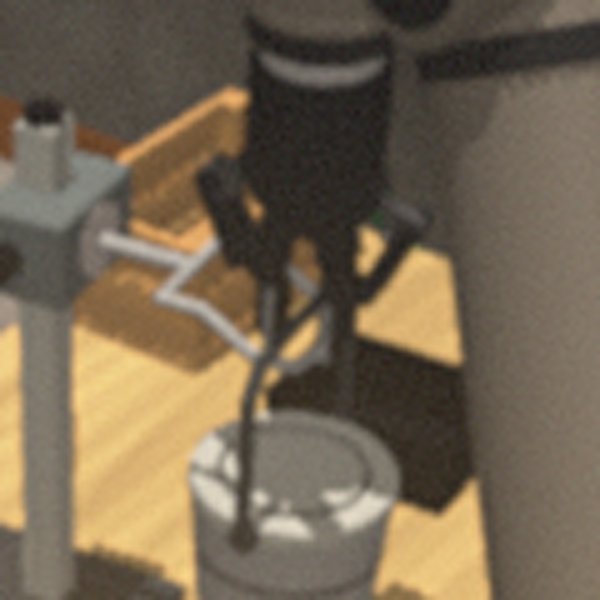

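View pics/wrist12.png

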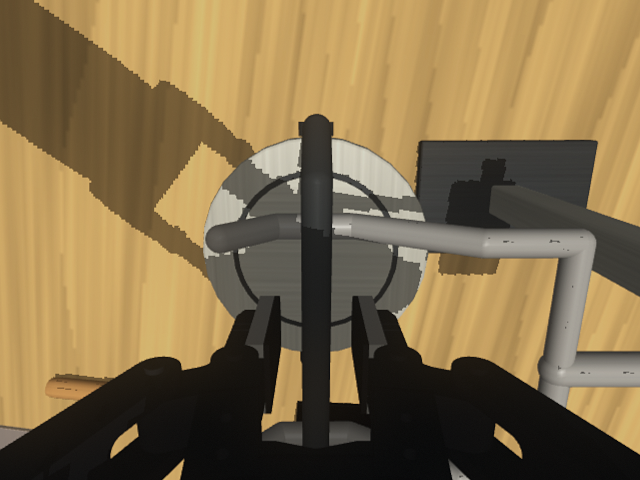

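The pail hangs on both prongs, with the fingers clear on each side of the bar. I retreat straight up.

Call:
play_rows(motion=[[[-0.005,0,0],[0,0,0]],[[-0.015,0,0],[0,0,0]],[[-0.025,0,0],[0,0,0]],[[-0.035,0,0],[0,0,0]],[[-0.045,0,0],[0,0,0]],[[-0.05,0,0],[0,0,0]],[[-0.05,0,0],[0,0,0]],[[-0.05,0,0],[0,0,0]],[[-0.05,0,0],[0,0,0]],[[-0.035,0,0],[0,0,0]],[[-0.02,0,0],[0,0,0]],[[-0.005,0,0],[0,0,0]]])

```text
time: 27.55
tool_pos: [0.5512, -0.2375, 0.3852]
eef_rot: [-0.123, 1.566, 0.121]
wrist_force: [0.8, -0.7, -0.2]
finger_gap: 0.295
```

Call:
play_rows(motion=[[[0,0,0],[0,0,0]],[[0,0,0],[0,0,0]],[[0,0,0],[0,0,0]],[[0,0,0],[0,0,0]],[[0,0,0],[0,0,0]],[[0,0,0],[0,0,0]],[[0,0,0],[0,0,0]],[[0,0,0],[0,0,0]],[[0,0,0],[0,0,0]],[[0,0,0],[0,0,0]]])

```text
time: 28.55
tool_pos: [0.5511, -0.2374, 0.3844]
eef_rot: [-0.122, 1.567, 0.122]
wrist_force: [0.2, -0.6, -0.7]
finger_gap: 0.304
```

```bash
python3 - <<'E'
from h import *
q=grab_frame("side"); save(q,"d13"); A=q["pixels"].astype(int)
p,r,o=cur(); print(o["time"],p,o["wrist_force"].round(2))
q=grab_frame("wrist"); save(q,"wrist13"); np.save("w13.npy",q["cam_to_world"])
q=grab_frame("scene"); save(q,"s13",(160,80,320,240),4)
for _ in range(4): q=grab_frame("side")
D=abs(q["pixels"].astype(int)-A).sum(2); print(D.max(),(D>60).sum())
E
```

```text
28.6 [ 0.55104382 -0.23742614  0.3843905 ] [-0.37 -0.31  0.41]
83 14
```

View pics/d13.png

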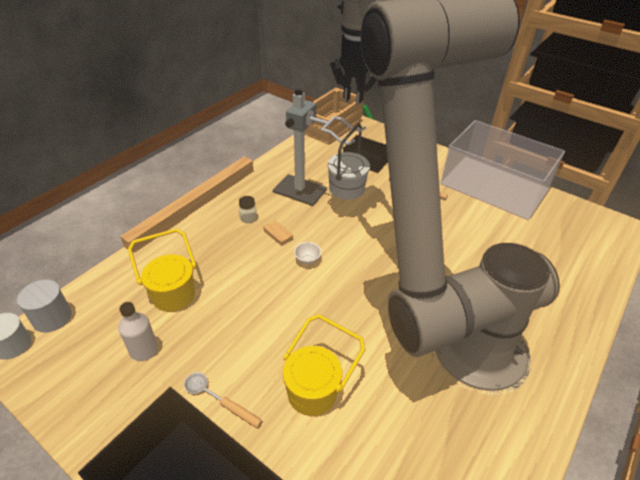

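View pics/wrist13.png

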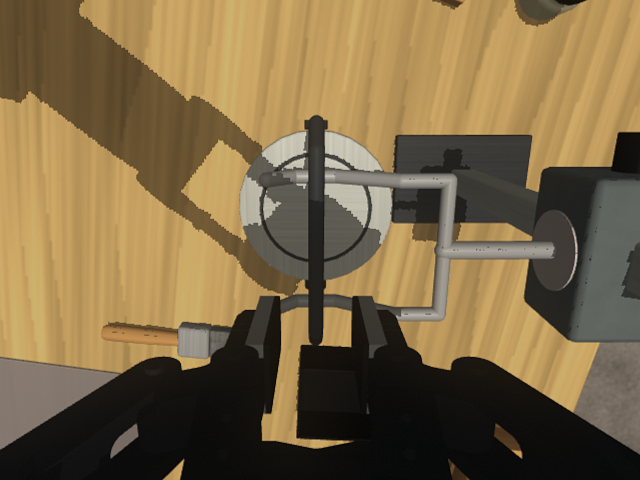

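View pics/s13.png

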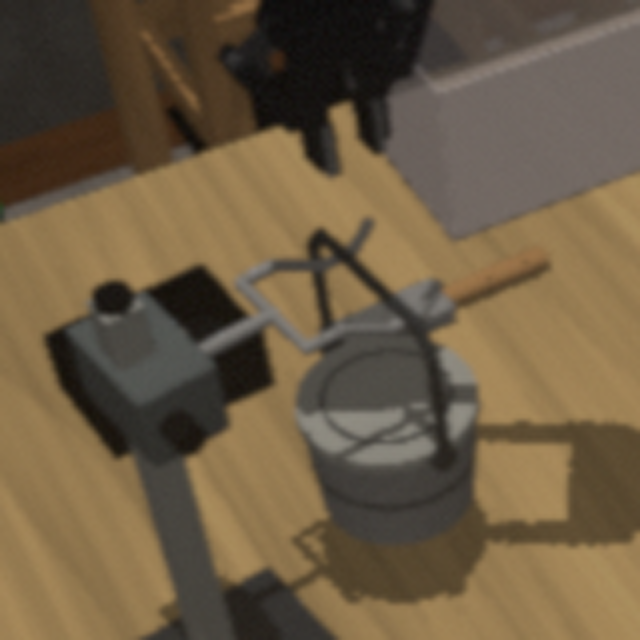

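```bash
python3 - <<'E'
from h import *
q=dict(fx=432.3936,fy=432.3936,cx=315.756,cy=241.143,cam_to_world=np.load("w13.npy"))
a=.155; S=np.array([.5528,-.2367]); M=np.array([[np.cos(a),np.sin(a)],[-np.sin(a),np.cos(a)]])
for u,v,z in [(316,150,.265),(316,178,.265),(300,177,.258),(316,211,.163)]: print(M@(atz(q,u,v,z)[:2]-S))
print(hand_in())
E
```

```text
[-0.00136348  0.05245308]
[-0.00134363  0.0374352 ]
[-0.01032475  0.03701524]
[-0.00105663 -0.00310023]
the job is handed in; nothing more can be done
None
```

The grey pail now hangs by its handle on both prongs of the hook, and I handed the job in at about 29 s of the 72 s allowed. `hand_in()` reports no verdict, so what follows is from my own last checks.

**What I did:**
- I caged the folded handle loosely between the fingers and swung it upright along its arc while the pail stood where it was.
- I then gripped the bar, lifted the pail (about 4.3 N), carried it round to the front of the hook and lowered it in steps of about 1 mm.
- The bar touched the seat with the TCP at about 0.271 m. I eased down another 2 mm until the wrist force was near zero, released, and retreated straight up.

**Last checks:**
- **Position:** the bar is about 1 mm from the seat's middle along the prongs and within about 2–3 mm across.
- **Level and still:** the pail looks level. Side-camera frames 0.3 s apart showed almost no change, 14 pixels in the whole picture, which I took as image noise.
- **Clearances:** the gripper is about 115 mm above where it let go and touches nothing. In the last pictures, the other things on the bench look to be where they were.

**Limits and disagreements:**
- The first planned tool tilt was out of reach because joint 5 hit its limit, so I raised the handle with less tilt.
- Camera fits of the stand disagreed slightly, with its heading between 0.11 and 0.16 rad; I used 0.155.
- Wrist force readings scattered by about 0.7 N.
- I could not measure the force on the hook directly. I judged it only from the wrist force and how far I lowered.

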